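# Swap the tool batteries in the charging cabinet

### The arm

A 7-joint arm with a two-finger parallel gripper is mounted at the origin on the work surface. World frame = base frame: x ahead of the robot, y to its left, z up, the work surface at z = 0. Lengths are in m, angles in rad, forces in N, time in s.
With the tool pointing down it reaches from about 0.425 to 0.925 m from the base axis. Payload 6.8 kg.
Tool frame: the origin (TCP) lies at the very end of the fingers, on their centre line; the grasp point (between the pads) lies 19 mm behind it; x points along the fingers, y is the direction in which the jaws open and shut, and the axes are right-handed (so a half turn about x gives the same grasp; the last joint's range is limited). The gripper opens to 85 mm and grips with 20 to 120 N. Pads are 22 mm wide; open, the fingers measure 114 mm over their backs; the gripper's body (76 mm by 85 mm) begins 54 mm behind the grasp point. The pads swing forward as they close: fully open they stand 13 mm farther back than shut.
Start: joints at [1.18, 0.477, 0.022, 1.555, -0.011, 1.109, -0.083], TCP at [0.188, -0.648, 0.231] pointing down, gripper open.
Joint ranges: [-2.96, 2.96], [-0.34, 2.1], [-1.41, 1.46], [0.24, 2.44], [-1.37, 4.51], [0.17, 1.92], [-2.96, 2.96]. Speed limits (rad/s): [2.39, 2.39, 3.14, 3.14, 3.14, 3.14, 3.14].

### API

Orientations are given as a rotation vector (axis times angle).
In Python, from bench import get_obs, grab_frame, camera_info, hand_in gives the robot as it stands.
- The arm moves only by the tool apply_moves, never from a script. Its argument "series" is text: rows parted by semicolons, each of 7 numbers parted by spaces: the turn, a rotation vector about the tool's x, y, z in rad, then the shift along the tool's x, y, z in m, then the opening, from 0 (shut) to 1 (fully open). In form: wx wy wz tx ty tz hand; .... A call has 1 to 12 rows; each row is the pose to reach, as a shift and turn from the pose commanded when the call began, along the tool's axes at that moment; what a row does not reach only later rows make up. A row lasts 1/8 s, in which the tool goes at most 62.5 mm and 10.7 degrees, less where a joint would pass 70% of its speed; a pose out of reach is approached as far as the arm can. A call with a gripper value outside its range is refused whole. The fingers move at their own pace and stop on an object; "force" is the grip in N (left out, the last holds). Time passes only in rows, so rows that repeat a pose let the fingers close. It gives the time, the measured TCP pose, the force and the opening at its end, in the units of the state.
- get_obs(): the state, without advancing time (a new reading comes with each control period).
- grab_frame(name): name is "side" or "top" or "wrist"; returns the picture (384x512x3 uint8, blue, green, red); there is no depth.
- camera_info(name): a dict with "fov_y" (degrees; the focal length in pixels is half the picture's height over the tangent of half this angle, whatever the lens; pixels are square), "cx", "cy" (the principal point, pixels), "rvec" (rotation vector, rad) and "tvec" (3), from world to camera coordinates, as OpenCV has them. Camera axes: x right, y down, z forward; pixel columns grow to the right and rows downward; lengths in m; the calibration is good to about 2 mm. A picture is of the moment at which its call begins: read the wrist's pose just before it. camera_info takes no time and is no camera call; for the wrist camera it gives the pose at the moment of the call.
- hand_in(): hands the job in, once; it reports no verdict.
The state is a dict: "clock": time; "joints": joint angles; "qvel": joint speeds; "tau": joint torques, N m; "tcp_pos": TCP position; "orientation": TCP orientation; "contact_force": force on the tool from outside, world axes, zero at the start; "moment": the same for the moment, N m; "grip_width": finger opening in m.
Only numpy, scipy, OpenCV 4.12 (cv2) and the standard library are available. Lean on these libraries where they do the work, as an engineer would, in place of code of your own. Each camera call takes 0.05 s, during which the arm holds its last target.

### The job

Change over the cordless-tool batteries in the small charging cabinet on the bike-shop bench: pull its flap right down, draw the charging tray all the way out, and stand every pack that has been charging upright in the shallow crate. Then set each flat pack from the rubber mat into a charging bay of its own and press it down until it is fully home, slide the tray right back in and push the flap up shut. Leave everything else on the bench where it is.

Things in the scene. Friction and masses are not known exactly. Their poses are not given: they have to be found in the camera images.
- cabinet: grey sheet-steel charging cabinet, 300 wide, 220 deep, 206 high (mm), fixed to the bench, front towards the robot and raked back 0.30 rad above a closed plinth 64 high, so the roof's front edge stands 43 back from the lower front edge. Origin: on the bench below the middle of the lower front edge; x points back into the cabinet, y left, z up
- flap (a joint): flap (rad): 0 shut, leaning back 0.30 from upright; 1.87 fully down, level. Stiff hinge: stays where it is left, takes 1 to 6 N at the bar. A shallow pan 296 wide, 145 tall, 42 thick (mm), hinged along its lower inner edge, the cabinet's lower front edge; down, it lies hollow side up, its rim 64 above the bench
- flap_handle (a point): middle of the flap's round bar handle, 12 diameter, 150 long, parallel to the flap's top edge, 36 beyond it (181 from the hinge along the flap, 21 outward of its inner face; 243 above the bench when shut, 43 when down). A post at each end; a free gap of 30 between bar and flap edge. The bar can turn between the fingers
- flap_hinge (a point): middle of the flap's hinge line (along the cabinet's y): the cabinet's lower front edge, 64 mm above the bench
- tray (a joint): the steel charging tray's travel (m): 0 fully in, 0.14 fully out towards the robot. Runs level, needs 2 to 4 N, stays where it is left. Move it only with the flap fully down. Its floor is 68 to 74 mm above the bench; its front panel, 270 wide and 40 tall, stands 4 behind the cabinet's lower front edge when in
- tray_pull (a point): centre of the black pull tab at the middle of the tray's front panel: an upright block 14 thick (along y), 28 tall, standing 30 out from the panel; this point is 15 in front of the panel and 90 above the bench. From above there is room for a gripper closing along y; the roof's edge is 54 behind this point when the tray is in
- bay0 (a point): left (+y) charging bay: centre of its floor, 86 above bench, 62 behind the tray's panel, at y +88 in the cabinet's frame, axes likewise. Black base; 18 tall guide rails leave 75 (x) by 51 (y). A sprung contact block stands 8 up from the floor: a pack put in gently rests on it, too high; pressing the pack with about 6 N pushes it level and it stays. It springs up when the pack is lifted off
- bay1 (a point): middle charging bay, as bay0, at y = 0
- bay2 (a point): right (-y) charging bay, as bay0, at y = -88
- crate: shallow grey plastic crate, loose, 250 (x) by 150 (y), 26 high, walls and floor 4; origin under its centre. It and the mat stand one on each side of the cabinet's front, either way round
- mat: blue rubber mat 300 (x) by 150 (y), 3 thick, on which the flat packs stand; origin under its centre
- full1: black cordless-tool battery pack, 70 (x) by 46 (y) by 62 tall, about 0.35 kg, heaviest at the bottom; origin at the centre of its underside, z up. All packs are alike and fit a bay either way round with their x along the bay's x. This one, if present, is charged: at the start it is seated home in bay0, behind the shut flap
- full2: black cordless-tool battery pack, 70 (x) by 46 (y) by 62 tall, about 0.35 kg, heaviest at the bottom; origin at the centre of its underside, z up. All packs are alike and fit a bay either way round with their x along the bay's x. This one, if present, is charged: at the start it is seated home in bay1, behind the shut flap
- full3: black cordless-tool battery pack, 70 (x) by 46 (y) by 62 tall, about 0.35 kg, heaviest at the bottom; origin at the centre of its underside, z up. All packs are alike and fit a bay either way round with their x along the bay's x. This one, if present, is charged: at the start it is seated home in bay2, behind the shut flap
- flat1: black cordless-tool battery pack, 70 (x) by 46 (y) by 62 tall, about 0.35 kg, heaviest at the bottom; origin at the centre of its underside, z up. All packs are alike and fit a bay either way round with their x along the bay's x. This one, if present, is flat: at the start it stands on the mat
- flat2: black cordless-tool battery pack, 70 (x) by 46 (y) by 62 tall, about 0.35 kg, heaviest at the bottom; origin at the centre of its underside, z up. All packs are alike and fit a bay either way round with their x along the bay's x. This one, if present, is flat: at the start it stands on the mat
- flat3: black cordless-tool battery pack, 70 (x) by 46 (y) by 62 tall, about 0.35 kg, heaviest at the bottom; origin at the centre of its underside, z up. All packs are alike and fit a bay either way round with their x along the bay's x. This one, if present, is flat: at the start it stands on the mat
- grease_tub: small white tub with a black lid, 64 across, 50 tall, on the bench beside the cabinet; leave alone. Origin: centre of its underside
- tape_roll: flat grey ring of rim tape, 90 across, 24 tall, on the bench in front; leave alone. Origin: centre of its underside
- cassette: steel stepped cone of sprockets, 104 across, 36 tall, on the bench in front; leave alone. Origin: centre of its underside
- lube: white bottle 48 across, 130 tall, on the left; leave alone. Origin: centre of its underside
- driver: screwdriver lying on the right; leave alone
- paint_tin: steel can 60 across, 75 tall, on the right; leave alone. Origin: centre of its underside
- spanner: steel spanner lying on the left; leave alone
Things that resemble listed ones, but are neither listed nor needed, are in the scene too. What is shaped like the flat3 but orange is not meant.

How it is judged:
By the outcome, as a careful person would: the job done as asked, in the order asked, and still so for the second after the job is handed in, with the robot touching nothing.
Of full1, full2, full3 only 1 to 2 are there at a start; the rules pass over those that are not, and their reading is None.
Of flat1, flat2, flat3 only 2 to 3 are there at a start; the rules pass over those that are not, and their reading is None.
At some moment in a run one of flat1, flat2, flat3, crate may be knocked a few centimetres aside while the robot is not near it.
Once in a run the grip may slacken for a moment while it holds something.
It also fails if it takes over 210 s, if anything falls off the work surface, if the arm or the gripper's body presses on something with over 40 N, if the wrist force passes 120 N, or if a joint passes its speed limit or range.

## Working session

There is one attempt and no reset: what is moved stays moved. The work goes in short steps, Python scripts to look and compute and a tool call to move; the robot and the scene stay as the last step left them, time stands still between calls to the robot, and variables do not carry over. Pictures are saved under pics/ and viewed, and the job is handed in when it is done.

Besides the shell and the picture viewer there is one more tool, called after ">>>" as name(argument=value, ...) on one line, values as JSON. apply_moves: Moves the arm, as the interface text tells. Its arguments: {"type":"object","properties":{"series":{"type":"string"},"force":{"type":"number"}},"required":["series"]}

```bash
mkdir -p pics; ls; python3 - <<'E'
from bench import *
import cv2
print(get_obs())
for n in ("side","top","wrist"):
    print(n,camera_info(n))
    cv2.imwrite(f"pics/{n}0.png",grab_frame(n))
E
```

```text
pics
{'clock': 0.0, 'joints': array([ 1.17991311,  0.47780817,  0.02234307,  1.55647615, -0.01149772,
        1.10932638, -0.08312515]), 'qvel': array([-0.00040253,  0.00022405,  0.00027001,  0.00064451,  0.00062189,
       -0.00105311,  0.00097276]), 'tau': array([-1.29568275e-05, -5.96452260e+01,  1.60773542e+00, -2.81203043e+01,
        1.24886743e-02,  9.21315135e-03, -1.44599341e-05]), 'tcp_pos': array([ 0.18815421, -0.64760561,  0.23030996]), 'orientation': array([ 2.07018989,  0.29665798, -2.0710456 ]), 'contact_force': array([ 0.06551808, -0.1676647 ,  0.42431402]), 'moment': array([ 0.04467629, -0.00265723, -0.01646552]), 'grip_width': 0.085281307628909}
side {'fov_y': 43.701821338554886, 'cx': 258.50321959172, 'cy': 192.79737641330038, 'rvec': array([ 2.0803491 , -0.67776134,  0.33262043]), 'tvec': array([-0.4354688 ,  0.35561112,  1.67523327])}
top {'fov_y': 50.823155067730895, 'cx': 254.45896774108596, 'cy': 192.91129351436135, 'rvec': array([ 2.19686497, -2.16478229,  0.0993358 ]), 'tvec': array([0.02300553, 0.56792957, 1.38750886])}
wrist {'fov_y': 59.6213487212828, 'cx': 255.41288737377215, 'cy': 192.3888800045064, 'rvec': array([-2.33158455,  1.75196735,  0.24122913]), 'tvec': array([-0.67388928, -0.03508358,  0.379116  ])}
```

View pics/side0.png

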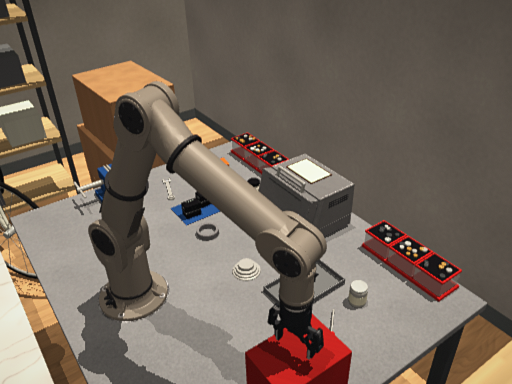

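View pics/top0.png

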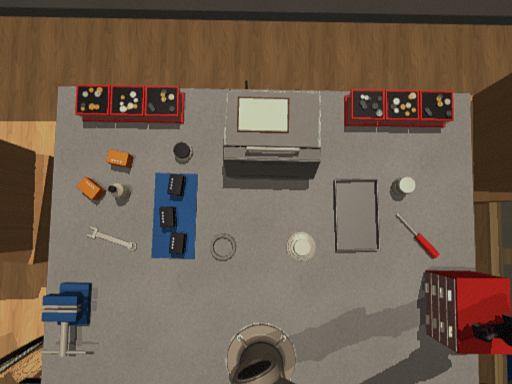

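View pics/wrist0.png

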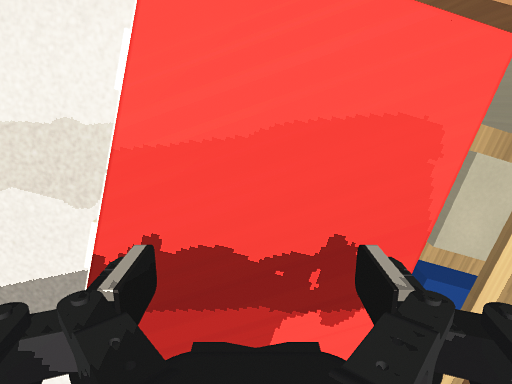

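```bash
cat > h.py <<'E'
from bench import *
import cv2, numpy as np
from scipy.spatial.transform import Rotation as R
def K(ci,H=384):
    f=H/2/np.tan(np.radians(ci["fov_y"])/2)
    return np.array([[f,0,ci["cx"]],[0,f,ci["cy"]],[0,0,1]])
def unp(ci,uv,z):
    Rm=R.from_rotvec(ci["rvec"]).as_matrix();c=-Rm.T@ci["tvec"]
    d=Rm.T@np.linalg.solve(K(ci),[uv[0],uv[1],1.])
    return c+d*(z-c[2])/d[2]
def prj(ci,P):
    p,_=cv2.projectPoints(np.atleast_2d(np.array(P,float)),ci["rvec"],ci["tvec"],K(ci),None)
    return p.reshape(-1,2)
def crop(img,x0,y0,x1,y1,s,name):
    cv2.imwrite("pics/"+name,cv2.resize(img[y0:y1,x0:x1],None,fx=s,fy=s,interpolation=cv2.INTER_CUBIC))
def tool():
    o=get_obs();return o["tcp_pos"],R.from_rotvec(o["orientation"])
E
python3 - <<'E'
from h import *
im=cv2.imread("pics/top0.png")
crop(im,140,160,260,270,6,"t_mat.png")
crop(im,210,80,340,190,6,"t_cab.png")
crop(im,320,165,450,265,6,"t_crate.png")
print(tool()[1].as_matrix().round(3))
E
```

```text
[[-0.     0.279 -0.96 ]
 [ 0.001 -0.96  -0.279]
 [-1.    -0.001  0.   ]]
```

View pics/t_mat.png

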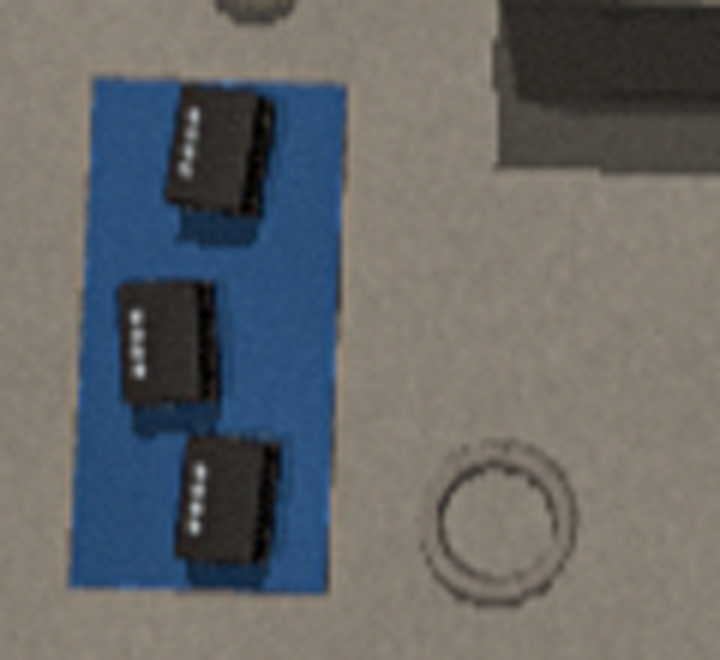

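View pics/t_cab.png

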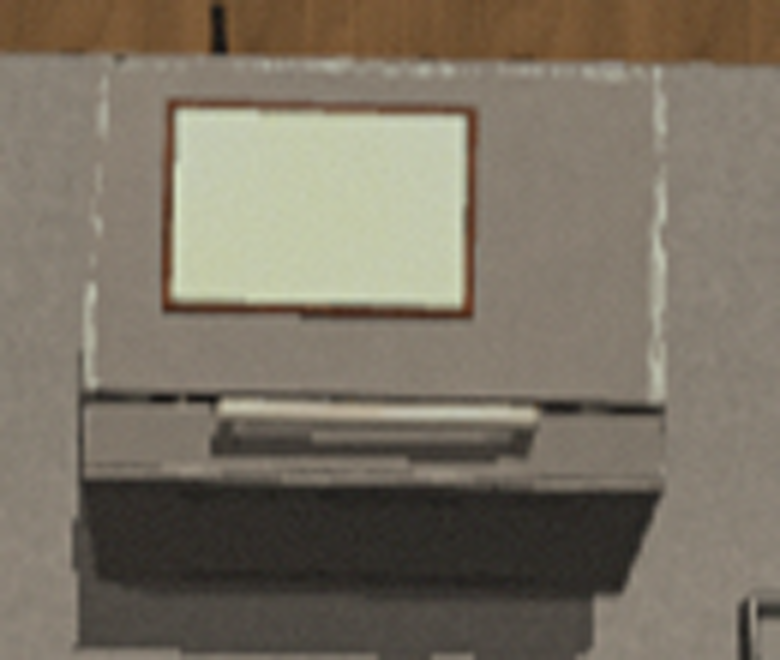

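View pics/t_crate.png

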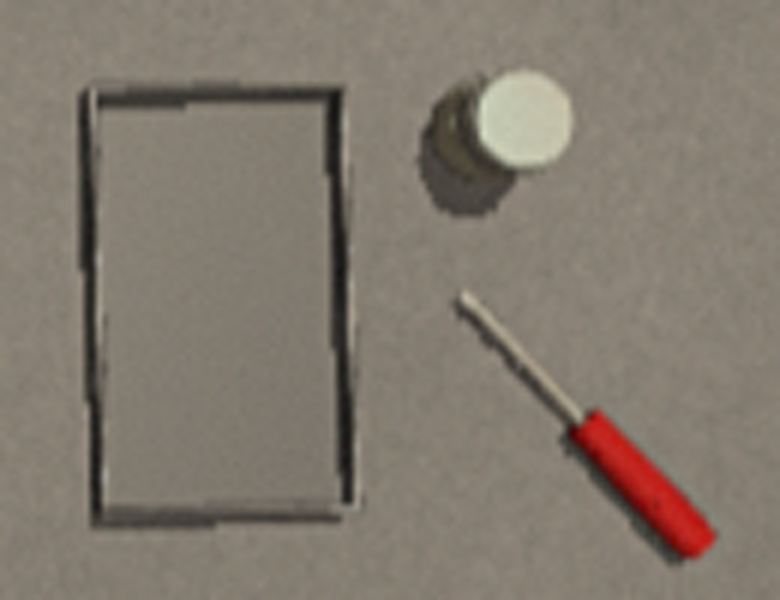

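```bash
cat > loc.py <<'E'
from h import *
from scipy.optimize import least_squares
ci=camera_info("top")
def px(x0,y0,pts,s=6): return np.array([[x0+(a+.5)/s-.5,y0+(b+.5)/s-.5] for a,b in pts])
def fit(uv,loc,init):
    def P(q):
        c,s=np.cos(q[2]),np.sin(q[2]);l=np.array(loc,float)
        return np.c_[q[0]+c*l[:,0]-s*l[:,1],q[1]+s*l[:,0]+c*l[:,1],l[:,2]]
    r=least_squares(lambda q:(prj(ci,P(q))-uv).ravel(),init)
    return r.x,np.sqrt(np.mean(r.fun**2)),r.fun.reshape(-1,2).round(1)
E
python3 - <<'E'
from loc import *
# cabinet
uv=px(210,80,[(86,393),(664,406),(662,66),(106,60),(218,405),(538,411)])
loc=[(.043,.15,.206),(.043,-.15,.206),(.22,-.15,.206),(.22,.15,.206),(.0335,.075,.243),(.0335,-.075,.243)]
# handle local: from hinge (0,0,.064): along flap (sin.3,cos.3)*.181, outward (-cos.3, sin.3)*.021
hx=.181*np.sin(.3)-.021*np.cos(.3);hz=.064+.181*np.cos(.3)+.021*np.sin(.3);print(hx,hz)
for i,y in ((4,.075),(5,-.075)): loc[i]=(hx,y,hz+.006)
print("cab",fit(uv,loc,[.7,0,0]))
uv=px(320,165,[(82,90),(343,88),(355,512),(95,522)])
print("crate",fit(uv,[(.125,.075,.026),(.125,-.075,.026),(-.125,-.075,.026),(-.125,.075,.026)],[.6,-.3,0]))
uv=px(140,160,[(93,77),(346,85),(328,593),(70,587)])
print("mat",fit(uv,[(.15,.075,.003),(.15,-.075,.003),(-.15,-.075,.003),(-.15,.075,.003)],[.6,.3,0]))
L=[(.035,.023,.065),(.035,-.023,.065),(-.035,-.023,.065),(-.035,.023,.065)]
for p in ([(183,86),(258,92),(243,214),(168,203)],[(119,284),(202,280),(210,402),(124,404)],[(190,437),(270,440),(262,566),(178,557)]):
    print("pack",fit(px(140,160,p),L,[.6,.3,0]))
E
```

```text
0.033427091134064724 0.24312182887162279
cab (array([ 0.65268412, -0.01987804, -0.00612837]), np.float64(1.1024048124509176), array([[-0.5,  0.4],
       [ 0.8,  0.4],
       [ 1.5,  0.9],
       [-2.3, -0.2],
       [ 1.7, -0.8],
       [-1.1, -0.7]]))
crate (array([ 0.49624174, -0.32297604,  0.02633744]), np.float64(0.4225049519663241), array([[ 0.2, -0.2],
       [-0.5, -0.4],
       [ 0.2,  0.9],
       [ 0.1, -0.3]]))
mat (array([ 0.48657742,  0.3119189 , -0.00974239]), np.float64(0.15248872022365836), array([[ 0. , -0. ],
       [ 0.1, -0.3],
       [-0. ,  0.2],
       [-0. ,  0.2]]))
pack (array([ 0.58914606,  0.30126468, -0.09479522]), np.float64(0.4118768894910077), array([[-0.4, -0.5],
       [ 0.5, -0. ],
       [ 0.5,  0.1],
       [-0.5,  0.4]]))
pack (array([0.47937508, 0.32549136, 0.07552336]), np.float64(0.30889211050257925), array([[ 0.2, -0.2],
       [-0. , -0.4],
       [-0.4,  0. ],
       [ 0.2,  0.6]]))
pack (array([ 0.392054  ,  0.28844633, -0.05309937]), np.float64(0.27068411112213886), array([[-0.1, -0.5],
       [ 0.2, -0. ],
       [-0.2, -0. ],
       [ 0.1,  0.5]]))
```

```bash
cat > plan.py <<'E'
from h import *
def down(yaw,pitch=0):
    # tool pointing down, tool y along world yaw angle; pitch tilts tool about world Y: pointing dir gets +x comp
    y=np.array([np.cos(yaw),np.sin(yaw),0]);x=np.array([0,0,-1.]);M=np.c_[x,y,np.cross(x,y)]
    return R.from_euler("y",-pitch)*R.from_matrix(M)
def rows(wps,start=None,show=True):
    """wps: list of (pos, Rot, hand, n) ; n rows to reach each"""
    p0,R0=start or tool(); out=[]; pp,pr=np.array(p0),R0
    for pos,rot,hand,n in wps:
        pos=np.array(pos,float); d=(pr.inv()*rot).as_rotvec()
        need=max(np.linalg.norm(pos-pp)/.0625,np.degrees(np.linalg.norm(d))/10.7)
        if n is None:n=max(1,int(np.ceil(need)))
        for k in range(1,n+1):
            q=pp+(pos-pp)*k/n; r=pr*R.from_rotvec(d*k/n)
            w=(R0.inv()*r).as_rotvec(); t=R0.inv().apply(q-p0)
            out.append(np.r_[w,t,hand])
        pp,pr=pos,rot
    s="; ".join(" ".join(f"{v:.3f}".rstrip("0").rstrip(".") if abs(v)>5e-4 else "0" for v in r) for r in out)
    if show: print(len(out),"rows:",s)
    return out
E
python3 - <<'E'
from plan import *
rows([((.66,-.02,.42),down(0),1,12)])
E
```

```text
12 rows: -0.107 0 0 -0.016 -0.039 -0.052 1; -0.215 0 0 -0.031 -0.079 -0.105 1; -0.322 0 0 -0.047 -0.118 -0.157 1; -0.429 0 0 -0.063 -0.157 -0.209 1; -0.537 0 0.001 -0.079 -0.196 -0.262 1; -0.644 0 0.001 -0.094 -0.236 -0.314 1; -0.751 0 0.001 -0.11 -0.275 -0.366 1; -0.859 -0.001 0.001 -0.126 -0.314 -0.419 1; -0.966 -0.001 0.001 -0.142 -0.354 -0.471 1; -1.073 -0.001 0.001 -0.157 -0.393 -0.523 1; -1.181 -0.001 0.001 -0.173 -0.432 -0.576 1; -1.288 -0.001 0.001 -0.189 -0.471 -0.628 1
```

Things that could be mistaken:
- **Flap bar:** the grey bar at top-picture (273,149). The red bins' rims at (130,122) and (398,122), and the red toolbox's pulls at (440,310), could be taken for it. The t_cab crop confirms the grey bar on two posts.
- **Flat packs:** the black ones with white LEDs at (176,185), (168,217) and (177,243). The orange ones at (119,158) and (90,188) are not meant.

I'll go over the handle first.

>>> apply_moves(series="-0.107 0 0 -0.016 -0.039 -0.052 1; -0.215 0 0 -0.031 -0.079 -0.105 1; -0.322 0 0 -0.047 -0.118 -0.157 1; -0.429 0 0 -0.063 -0.157 -0.209 1; -0.537 0 0 -0.079 -0.196 -0.262 1; -0.644 0 0 -0.094 -0.236 -0.314 1; -0.751 0 0 -0.11 -0.275 -0.366 1; -0.859 0 0 -0.126 -0.314 -0.419 0.5; -0.966 0 0 -0.142 -0.354 -0.471 0.5; -1.073 0 0 -0.157 -0.393 -0.523 0.5; -1.181 0 0 -0.173 -0.432 -0.576 0.5; -1.288 0 0 -0.189 -0.471 -0.628 0.5")

```text
clock: 1.65
tcp_pos: [0.6272, -0.0639, 0.407]
orientation: [1.207, 1.211, -1.207]
contact_force: [0.3, -0.6, 0.6]
grip_width: 0.0427
```

```bash
python3 - <<'E'
from h import *
o=get_obs();print(o["clock"],o["tcp_pos"],R.from_rotvec(o["orientation"]).as_matrix().round(3),o["grip_width"],o["joints"])
ci=camera_info("wrist");im=grab_frame("wrist");cv2.imwrite("pics/w1.png",im)
Rm=R.from_rotvec(ci["rvec"]).as_matrix();print(-Rm.T@ci["tvec"],Rm[2])
E
```

```text
1.65 [ 0.6271608  -0.06389806  0.40701335] [[-0.     1.     0.003]
 [-0.     0.003 -1.   ]
 [-1.    -0.     0.   ]] 0.04272051356911237 [ 0.37987581  0.34521318 -0.52074724  1.39239929  0.17071639  1.44884335
 -0.13315803]
[0.62634316 0.00358931 0.54990433] [-1.92075089e-04 -2.67249036e-01 -9.63627478e-01]
```

View pics/w1.png

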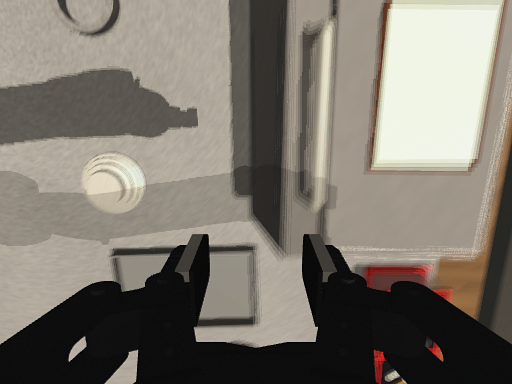

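```bash
python3 - <<'E'
from h import *
grab_frame("side");grab_frame("side")
o=get_obs();print(o["clock"],o["tcp_pos"],np.abs(o["qvel"]).max())
ci=camera_info("wrist");im=grab_frame("wrist");cv2.imwrite("pics/w2.png",im)
import json;json.dump({k:np.array(v).tolist() for k,v in ci.items()},open("w2.json","w"))
crop(im,215,0,345,150,5,"w2c.png")
E
```

```text
1.8 [ 0.62757197 -0.06084785  0.40664752] 0.06710406087319867
```

View pics/w2.png

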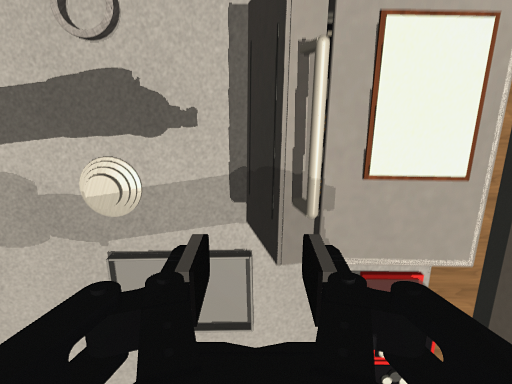

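```bash
python3 - <<'E'
from h import *
import json;ci={k:np.array(v) for k,v in json.load(open("w2.json")).items()}
for uv,z in (((323,38),.243),((313.5,215),.243),((318.5,125),.243),((323,262),.206),((475,263),.206),((330,5),.206)):
    print(uv,unp(ci,uv,z).round(4))
E
```

```text
(323, 38) [0.6831 0.0573 0.243 ]
(313.5, 215) [ 0.6832 -0.1003  0.243 ]
(318.5, 125) [ 0.6833 -0.0148  0.243 ]
(323, 262) [ 0.7037 -0.1691  0.206 ]
(475, 263) [ 0.8753 -0.1693  0.206 ]
(330, 5) [0.6947 0.0915 0.206 ]
```

```bash
python3 - <<'E'
from h import *
im=cv2.imread("pics/w2.png")
crop(im,230,0,360,150,4,"w2a.png"); crop(im,230,150,360,290,4,"w2b.png")
E
```

```text
(no output)
```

View pics/w2b.png

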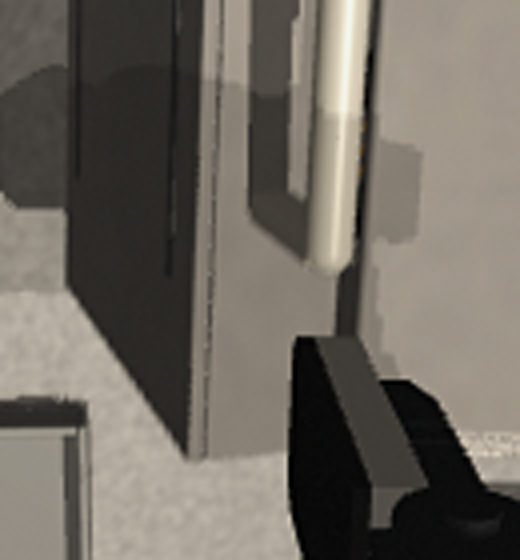

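View pics/w2a.png

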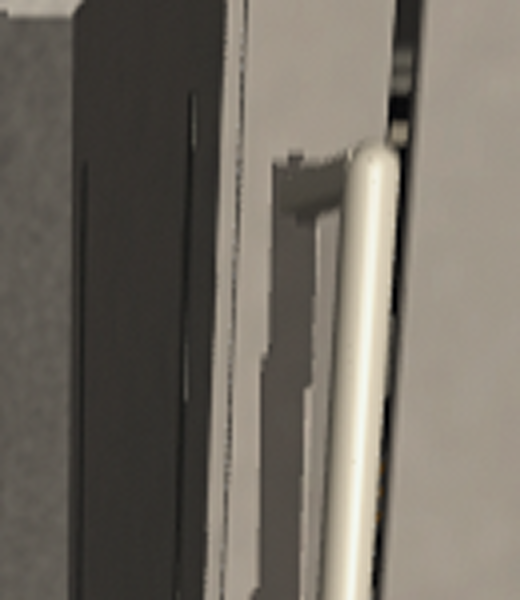

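```bash
python3 - <<'E'
from plan import *
rows([((.683,-.02,.30),down(0),.45,4),((.683,-.02,.23),down(0),.45,3),((.683,-.02,.23),down(0),.45,2)],start=(np.array([.66,-.02,.42]),down(0)))
E
```

```text
9 rows: 0 0 0 0.03 0.006 0 0.45; 0 0 0 0.06 0.011 0 0.45; 0 0 0 0.09 0.017 0 0.45; 0 0 0 0.12 0.023 0 0.45; 0 0 0 0.143 0.023 0 0.45; 0 0 0 0.167 0.023 0 0.45; 0 0 0 0.19 0.023 0 0.45; 0 0 0 0.19 0.023 0 0.45; 0 0 0 0.19 0.023 0 0.45
```

```bash
python3 - <<'E'
from plan import *
print(tool()[0])
rows([((.683,-.02,.30),down(0),.45,4),((.683,-.02,.23),down(0),.45,3),((.683,-.02,.23),down(0),.45,2)])
E
```

```text
[ 0.62665078 -0.06392192  0.40619266]
9 rows: 0.001 0 0 0.027 0.014 -0.011 0.45; 0.001 0 0 0.053 0.028 -0.022 0.45; 0.002 0 0.001 0.08 0.042 -0.033 0.45; 0.002 0 0.001 0.106 0.057 -0.044 0.45; 0.002 0 0.001 0.13 0.057 -0.044 0.45; 0.002 0 0.001 0.153 0.057 -0.044 0.45; 0.002 0 0.001 0.176 0.057 -0.044 0.45; 0.002 0 0.001 0.176 0.057 -0.044 0.45; 0.002 0 0.001 0.176 0.057 -0.044 0.45
```

>>> apply_moves(series="0 0 0 0.027 0.014 -0.011 0.45; 0 0 0 0.053 0.028 -0.022 0.45; 0.002 0 0 0.08 0.042 -0.033 0.45; 0.002 0 0 0.106 0.057 -0.044 0.45; 0.002 0 0 0.13 0.057 -0.044 0.45; 0.002 0 0 0.153 0.057 -0.044 0.45; 0.002 0 0 0.176 0.057 -0.044 0.45; 0.002 0 0 0.176 0.057 -0.044 0.45; 0.002 0 0 0.176 0.057 -0.044 0.45")

```text
clock: 2.98
tcp_pos: [0.6835, -0.0225, 0.2316]
orientation: [1.212, 1.206, -1.212]
contact_force: [-0.2, -1.0, 0.4]
grip_width: 0.0383
```

```bash
python3 - <<'E'
from h import *
o=get_obs();print(o["clock"],o["tcp_pos"],np.abs(o["qvel"]).max(),o["contact_force"])
ci=camera_info("wrist");im=grab_frame("wrist");cv2.imwrite("pics/w3.png",im)
E
```

```text
2.975 [ 0.68351203 -0.02248676  0.2315923 ] 0.014841507670532272 [-0.1976786  -1.00257783  0.40495608]
```

View pics/w3.png

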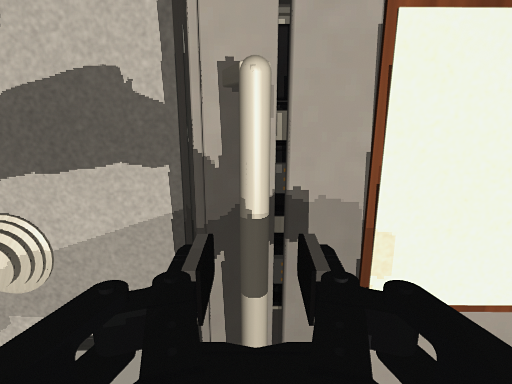

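>>> apply_moves(series="0 0 0 0 0 0 0; 0 0 0 0 0 0 0; 0 0 0 0 0 0 0; 0 0 0 0 0 0 0", force=40)

```text
clock: 3.52
tcp_pos: [0.6837, -0.0213, 0.2317]
orientation: [1.211, 1.207, -1.21]
contact_force: [-1.4, -0.6, 6.0]
grip_width: 0.0104
```

```bash
cat > arc.py <<'E'
from plan import *
import sys
# hinge
HX,HY,HZ=.650,-.0205,.064
def bar(a,hx=HX):
    th=.3-a  # lean back angle
    u=np.array([np.sin(th),np.cos(th)]);o=np.array([-np.cos(th),np.sin(th)])
    p=.181*u+.021*o
    return np.array([hx+p[0],HY,HZ+p[1]])
E
python3 - <<'E'
from arc import *
for a in (0,.5,1,1.5,1.87): print(a,bar(a).round(4))
p,r=tool();print(p, p-bar(0))
E
```

```text
0 [ 0.6834 -0.0205  0.2431]
0.5 [ 0.5935 -0.0205  0.2372]
1 [ 0.5173 -0.0205  0.1889]
1.5 [ 0.4737 -0.0205  0.11  ]
1.87 [ 0.469  -0.0205  0.0431]
[ 0.68368728 -0.02131753  0.23172418] [ 0.00026019 -0.00081753 -0.01139765]
```

```bash
python3 - <<'E'
from arc import *
def seg(a0,a1,n):
    print("; ".join("0 0 0 %.3f %.3f 0 0"%(-(bar(a)-bar(a0))[2],(bar(a)-bar(a0))[0]) for a in np.linspace(a0,a1,n+1)[1:]))
seg(0,.6,8);seg(.6,1.3,9);seg(1.3,1.87,8)
E
```

```text
0 0 0 -0.002 -0.014 0 0; 0 0 0 -0.003 -0.027 0 0; 0 0 0 -0.003 -0.041 0 0; 0 0 0 -0.002 -0.054 0 0; 0 0 0 0.000 -0.068 0 0; 0 0 0 0.003 -0.081 0 0; 0 0 0 0.007 -0.094 0 0; 0 0 0 0.012 -0.107 0 0
0 0 0 0.006 -0.013 0 0; 0 0 0 0.013 -0.025 0 0; 0 0 0 0.022 -0.037 0 0; 0 0 0 0.031 -0.048 0 0; 0 0 0 0.040 -0.058 0 0; 0 0 0 0.051 -0.067 0 0; 0 0 0 0.062 -0.076 0 0; 0 0 0 0.074 -0.083 0 0; 0 0 0 0.087 -0.090 0 0
0 0 0 0.012 -0.005 0 0; 0 0 0 0.024 -0.010 0 0; 0 0 0 0.037 -0.013 0 0; 0 0 0 0.049 -0.016 0 0; 0 0 0 0.062 -0.018 0 0; 0 0 0 0.075 -0.018 0 0; 0 0 0 0.088 -0.018 0 0; 0 0 0 0.101 -0.017 0 0
```

>>> apply_moves(series="0 0 0 -0.002 -0.014 0 0; 0 0 0 -0.003 -0.027 0 0; 0 0 0 -0.003 -0.041 0 0; 0 0 0 -0.002 -0.054 0 0; 0 0 0 0.000 -0.068 0 0; 0 0 0 0.003 -0.081 0 0; 0 0 0 0.007 -0.094 0 0; 0 0 0 0.012 -0.107 0 0")

```text
clock: 4.53
tcp_pos: [0.5753, -0.0205, 0.2182]
orientation: [1.211, 1.209, -1.21]
contact_force: [0.9, 2.0, 3.3]
grip_width: 0.0104
```

>>> apply_moves(series="0 0 0 0.006 -0.013 0 0; 0 0 0 0.013 -0.025 0 0; 0 0 0 0.022 -0.037 0 0; 0 0 0 0.031 -0.048 0 0; 0 0 0 0.040 -0.058 0 0; 0 0 0 0.051 -0.067 0 0; 0 0 0 0.062 -0.076 0 0; 0 0 0 0.074 -0.083 0 0; 0 0 0 0.087 -0.090 0 0")

```text
clock: 5.65
tcp_pos: [0.4892, -0.0198, 0.132]
orientation: [1.215, 1.205, -1.204]
contact_force: [14.3, 3.0, -3.6]
grip_width: 0.01
```

```bash
python3 - <<'E'
from h import *
cv2.imwrite("pics/s4.png",cv2.resize(grab_frame("side")[140:320,180:440],None,fx=3,fy=3))
E
```

```text
(no output)
```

View pics/s4.png

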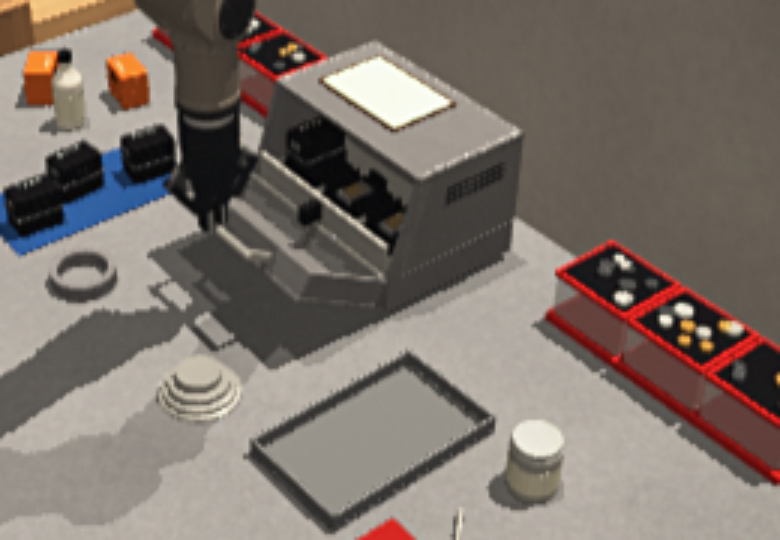

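>>> apply_moves(series="0 0 0 0.012 -0.003 0 0; 0 0 0 0.024 -0.007 0 0; 0 0 0 0.037 -0.010 0 0; 0 0 0 0.049 -0.012 0 0; 0 0 0 0.062 -0.014 0 0; 0 0 0 0.075 -0.014 0 0; 0 0 0 0.088 -0.014 0 0; 0 0 0 0.1 -0.013 0 0; 0 0 0 0.102 -0.013 0 0")

```text
clock: 6.82
tcp_pos: [0.4752, -0.0199, 0.0323]
orientation: [1.211, 1.205, -1.208]
contact_force: [-7.4, 2.2, 55.0]
grip_width: 0.0101
```

```bash
python3 - <<'E'
from h import *
cv2.imwrite("pics/s5.png",cv2.resize(grab_frame("side")[140:320,180:440],None,fx=3,fy=3))
E
```

```text
(no output)
```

View pics/s5.png

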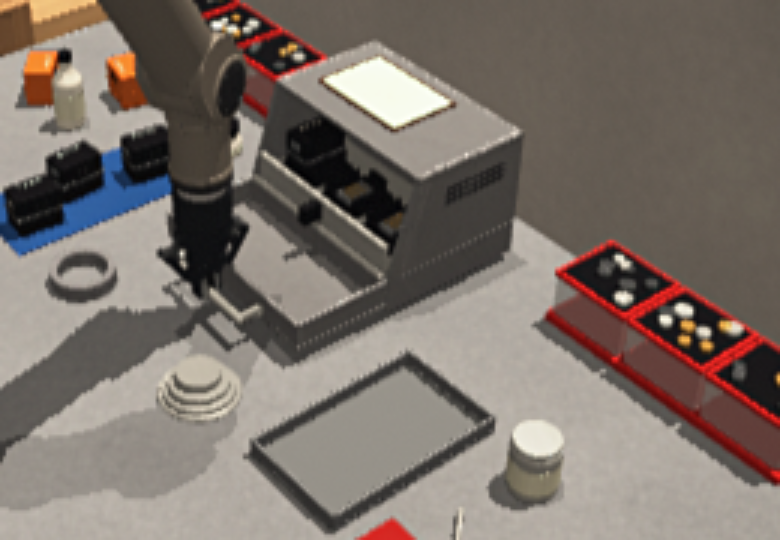

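>>> apply_moves(series="0 0 0 -0.001 0 0 0; 0 0 0 -0.001 0 0 0.3; 0 0 0 -0.001 0 0 0.3; 0 0 0 -0.001 0 0 0.3; 0 0 0 -0.03 0 0 0.3; 0 0 0 -0.08 -0.005 0 0.3; 0 0 0 -0.13 -0.005 0 0.3; 0 0 0 -0.17 -0.005 0 0.45")

```text
clock: 7.88
tcp_pos: [0.4678, -0.021, 0.2012]
orientation: [1.211, 1.208, -1.211]
contact_force: [1.1, -0.6, -0.5]
grip_width: 0.0384
```

```bash
python3 - <<'E'
from plan import *
print(tool()[0])
rows([((.638,-.0205,.20),down(np.pi/2),.45,10),((.638,-.0205,.20),down(np.pi/2),.45,1)])
E
```

```text
[ 0.46784864 -0.02102292  0.20115241]
11 rows: -0.157 0 0 0 0.017 0 0.45; -0.315 0 0 0 0.034 0 0.45; -0.472 0 0 0 0.051 0 0.45; -0.629 0 0 0 0.068 0 0.45; -0.787 0 0 0.001 0.085 0 0.45; -0.944 0 0 0.001 0.102 -0.001 0.45; -1.101 0 0 0.001 0.119 -0.001 0.45; -1.258 0 0 0.001 0.136 -0.001 0.45; -1.416 0 0 0.001 0.153 -0.001 0.45; -1.573 0 0 0.001 0.17 -0.001 0.45; -1.573 0 0 0.001 0.17 -0.001 0.45
```

>>> apply_moves(series="-0.157 0 0 0 0.017 0 0.45; -0.315 0 0 0 0.034 0 0.45; -0.472 0 0 0 0.051 0 0.45; -0.629 0 0 0 0.068 0 0.45; -0.787 0 0 0 0.085 0 0.45; -0.944 0 0 0 0.102 0 0.45; -1.101 0 0 0 0.119 0 0.45; -1.258 0 0 0 0.136 0 0.45; -1.416 0 0 0 0.153 0 0.45; -1.573 0 0 0.001 0.17 0 0.45; -1.573 0 0 0.001 0.17 0 0.45; -1.573 0 0 0.001 0.17 0 0.45")

```text
clock: 9.38
tcp_pos: [0.6374, -0.0212, 0.1981]
orientation: [0.002, 1.572, -0.002]
contact_force: [-0.2, -0.1, 0.0]
grip_width: 0.0388
```

```bash
python3 - <<'E'
from plan import *
print(tool()[0],get_obs()["joints"])
ci=camera_info("wrist");im=grab_frame("wrist");cv2.imwrite("pics/w6.png",im)
print(prj(ci,[(.639,-.0205,.104),(.624,-.0205,.104)]))
rows([((.638,-.0205,.08),down(np.pi/2),.45,6)])
E
```

```text
[ 0.6373913  -0.02120169  0.19810818] [ 0.50943123  0.57866299 -0.82024058  1.63947785  0.45821209  1.12830631
  1.13759627]
[[256.67319984 198.19898237]
 [256.62328888 178.35823314]]
6 rows: 0 0 0 0.02 0 0 0.45; -0.001 0 0 0.039 0 0 0.45; -0.001 -0.001 0 0.059 0 0 0.45; -0.001 -0.001 0 0.079 0 0 0.45; -0.001 -0.001 0 0.099 0.001 0.001 0.45; -0.002 -0.001 0 0.118 0.001 0.001 0.45
```

View pics/w6.png

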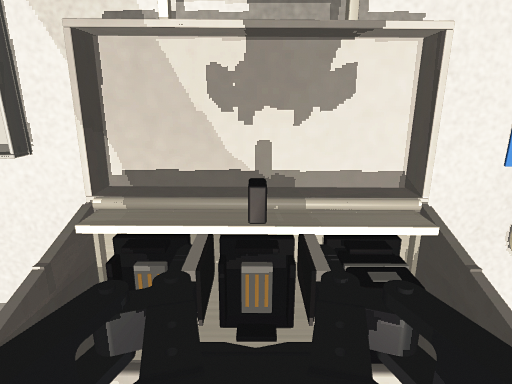

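>>> apply_moves(series="0 0 0 0.02 0 0 0.45; 0 0 0 0.039 0 0 0.45; 0 0 0 0.059 0 0 0.45; 0 0 0 0.079 0 0 0.45; 0 0 0 0.099 0 0 0.45; 0 0 0 0.118 0 0 0.45; 0 0 0 0.118 0 0 0; 0 0 0 0.118 0 0 0; 0 0 0 0.118 0 0 0; 0 0 0 0.118 0 0 0")

```text
clock: 10.68
tcp_pos: [0.6378, -0.02, 0.0801]
orientation: [0.001, 1.572, 0.002]
contact_force: [1.8, 4.6, -13.4]
grip_width: 0.0131
```

>>> apply_moves(series="0 0 0 0 0 -0.012 0; 0 0 0 0 0 -0.028 0; 0 0 0 0 0 -0.044 0; 0 0 0 0 0 -0.06 0; 0 0 0 0 0 -0.076 0; 0 0 0 0 0 -0.092 0; 0 0 0 0 0 -0.108 0; 0 0 0 0 0 -0.124 0; 0 0 0 0 0 -0.136 0; 0 0 0 0 0 -0.142 0; 0 0 0 0 0 -0.142 0")

```text
clock: 12.05
tcp_pos: [0.4979, -0.0189, 0.0801]
orientation: [0.003, 1.566, 0.005]
contact_force: [12.3, 8.8, -33.6]
grip_width: 0.013
```

>>> apply_moves(series="0 0 0 0 0 0.002 0; 0 0 0 0 0 0.002 0.45; 0 0 0 0 0 0.002 0.45; 0 0 0 0 0 0.002 0.45; 0 0 0 -0.03 0 0 0.45; 0 0 0 -0.08 0 0 0.45; 0 0 0 -0.13 0 0 0.45; 0 0 0 -0.17 0.005 0.02 0.5; 0 0 0 -0.22 0.005 0.05 0.7; 0 0 0 -0.24 0.005 0.06 0.7; 0 0 0 -0.24 0.005 0.06 0.7; 0 0 0 -0.24 0.005 0.06 0.7")

```text
clock: 13.55
tcp_pos: [0.5552, -0.0164, 0.3195]
orientation: [-0.001, 1.573, -0.0]
contact_force: [-1.1, 0.5, 0.1]
grip_width: 0.0602
```

```bash
python3 - <<'E'
from plan import *
print(tool()[0],get_obs()["grip_width"],np.abs(get_obs()["qvel"]).max())
ci=camera_info("wrist");im=grab_frame("wrist");cv2.imwrite("pics/w7.png",im)
import json;json.dump({k:np.array(v).tolist() for k,v in ci.items()},open("w7.json","w"))
for y in (.088,0,-.088): print(prj(ci,[(.579,-.0205+y,.086),(.579,-.0205+y,.148)]))
E
```

```text
[ 0.55523462 -0.0164079   0.31954071] 0.06019804130565056 0.010303858714186145
[[328.33386986 182.57530588]
 [341.61298432 197.58411216]]
[[252.20816855 182.6295704 ]
 [251.59436923 197.64559596]]
[[176.10547451 182.68381852]
 [161.6079236  197.70705779]]
```

View pics/w7.png

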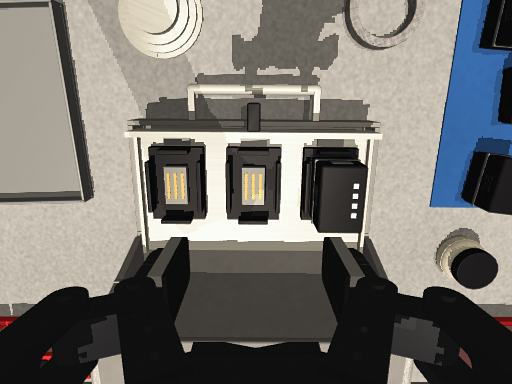

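```bash
python3 - <<'E'
from h import *
im=cv2.imread("pics/w7.png")
crop(im,140,125,380,245,3.3,"w7c.png")
E
```

```text
(no output)
```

View pics/w7c.png

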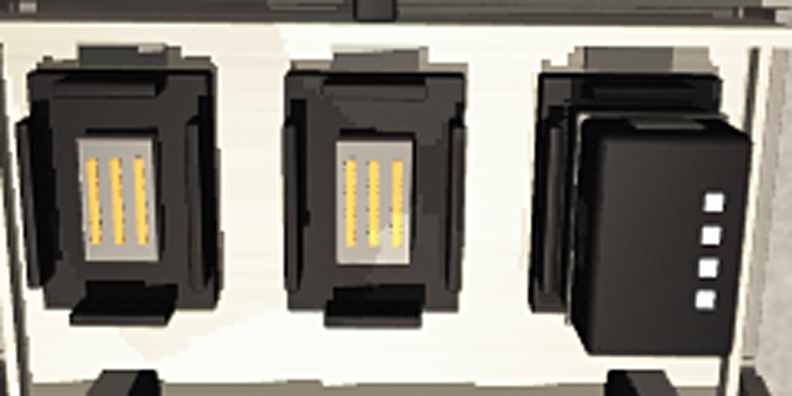

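```bash
python3 - <<'E'
from h import *
import json;ci={k:np.array(v) for k,v in json.load(open("w7.json")).items()}
f=lambda a,b:(140+(a+.5)/3.3-.5,125+(b+.5)/3.3-.5)
for n,a,b,z in (("c2",117,199,.094),("c1",374,202,.094),("packL",585,235,.148),("packR",744,235,.148),("packF",665,120,.148),("packB",662,353,.148),("railsL1",290,207,.104),("railsR1",458,207,.104),("F1",375,84,.104),("B1",375,303,.104),("baseF",375,72,.086),("baseB",375,310,.086)):
    print(n,unp(ci,f(a,b),z).round(4))
E
```

```text
c2 [ 0.5797 -0.1078  0.094 ]
c1 [ 0.5808 -0.0195  0.094 ]
packL [0.5772 0.0433 0.148 ]
packR [0.5773 0.0903 0.148 ]
packF [0.5429 0.0646 0.148 ]
packB [0.6147 0.0685 0.148 ]
railsL1 [ 0.58   -0.0476  0.104 ]
railsR1 [0.58   0.0087 0.104 ]
F1 [ 0.5387 -0.019   0.104 ]
B1 [ 0.614  -0.0192  0.104 ]
baseF [ 0.5372 -0.0191  0.086 ]
baseB [ 0.6231 -0.0194  0.086 ]
```

```bash
python3 - <<'E'
from plan import *
D=down(np.pi/2)
rows([((.579,.067,.2),D,.68,4),((.579,.067,.116),D,.68,3),((.579,.067,.116),D,.68,2),((.579,.067,.116),D,0,3)])
E
```

```text
12 rows: 0 -0.001 0 0.03 0.021 0.006 0.68; 0 -0.001 0 0.06 0.042 0.012 0.68; 0 -0.002 0.001 0.089 0.063 0.018 0.68; 0 -0.002 0.001 0.119 0.084 0.024 0.68; 0 -0.002 0.001 0.147 0.084 0.024 0.68; 0 -0.002 0.001 0.175 0.084 0.024 0.68; 0 -0.002 0.001 0.203 0.084 0.024 0.68; 0 -0.002 0.001 0.203 0.084 0.024 0.68; 0 -0.002 0.001 0.203 0.084 0.024 0.68; 0 -0.002 0.001 0.203 0.084 0.024 0; 0 -0.002 0.001 0.203 0.084 0.024 0; 0 -0.002 0.001 0.203 0.084 0.024 0
```

>>> apply_moves(series="0 0 0 0.03 0.021 0.006 0.68; 0 0 0 0.06 0.042 0.012 0.68; 0 -0.002 0 0.089 0.063 0.018 0.68; 0 -0.002 0 0.119 0.084 0.024 0.68; 0 -0.002 0 0.147 0.084 0.024 0.68; 0 -0.002 0 0.175 0.084 0.024 0.68; 0 -0.002 0 0.203 0.084 0.024 0.68; 0 -0.002 0 0.203 0.084 0.024 0.68; 0 -0.002 0 0.203 0.084 0.024 0.68; 0 -0.002 0 0.203 0.084 0.024 0; 0 -0.002 0 0.203 0.084 0.024 0; 0 -0.002 0 0.203 0.084 0.024 0", force=60)

```text
clock: 15.1
tcp_pos: [0.5812, 0.0683, 0.1192]
orientation: [-0.0, 1.567, 0.0]
contact_force: [-0.6, -0.1, 6.4]
grip_width: 0.045
```

>>> apply_moves(series="0 0 0 0 0 0 0; 0 0 0 -0.01 0 0 0; 0 0 0 -0.03 0 0 0; 0 0 0 -0.06 0 0 0; 0 0 0 -0.1 0 0 0; 0 0 0 -0.14 0 0 0", force=60)

```text
clock: 15.85
tcp_pos: [0.5797, 0.0678, 0.2599]
orientation: [-0.0, 1.569, 0.0]
contact_force: [-0.1, 0.1, -3.1]
grip_width: 0.0446
```

```bash
python3 - <<'E'
from plan import *
print(tool()[0],get_obs()["grip_width"])
im=grab_frame("top");cv2.imwrite("pics/top8.png",im)
crop(im,320,165,450,265,6,"t_crate8.png")
E
```

```text
[0.57965186 0.06784013 0.25985639] 0.04464605970298198
```

View pics/top8.png

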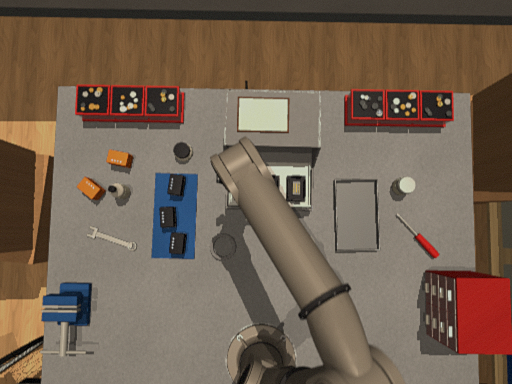

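View pics/t_crate8.png

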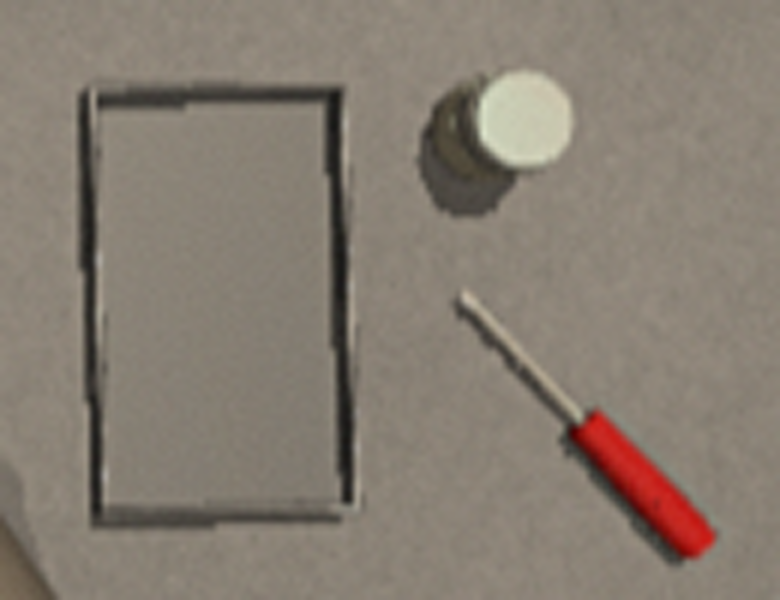

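```bash
python3 - <<'E'
from plan import *
D=down(np.pi/2+.026)
rows([((.52,-.323,.22),D,0,10),((.52,-.323,.22),D,0,2)])
E
```

```text
12 rows: -0.003 0.001 0 0.004 -0.039 -0.006 0; -0.005 0.002 0 0.009 -0.078 -0.013 0; -0.008 0.003 0 0.013 -0.118 -0.019 0; -0.01 0.004 0 0.018 -0.157 -0.025 0; -0.013 0.005 -0.001 0.022 -0.196 -0.031 0; -0.015 0.006 -0.001 0.027 -0.235 -0.038 0; -0.018 0.007 -0.001 0.031 -0.275 -0.044 0; -0.02 0.008 -0.001 0.036 -0.314 -0.05 0; -0.023 0.009 -0.001 0.04 -0.353 -0.057 0; -0.025 0.01 -0.001 0.045 -0.392 -0.063 0; -0.025 0.01 -0.001 0.045 -0.392 -0.063 0; -0.025 0.01 -0.001 0.045 -0.392 -0.063 0
```

>>> apply_moves(series="-0.003 0 0 0.004 -0.039 -0.006 0; -0.005 0 0 0.009 -0.078 -0.013 0; -0.008 0 0 0.013 -0.118 -0.019 0; -0.01 0 0 0.018 -0.157 -0.025 0; -0.013 0 0 0.022 -0.196 -0.031 0; -0.015 0 0 0.027 -0.235 -0.038 0; -0.018 0 0 0.031 -0.275 -0.044 0; -0.02 0 0 0.036 -0.314 -0.05 0; -0.023 0 0 0.04 -0.353 -0.057 0; -0.025 0 0 0.045 -0.392 -0.063 0; -0.025 0 0 0.045 -0.392 -0.063 0; -0.025 0 0 0.045 -0.392 -0.063 0")

```text
clock: 17.4
tcp_pos: [0.5173, -0.3236, 0.2131]
orientation: [-0.019, 1.568, 0.02]
contact_force: [-0.3, 1.0, -3.1]
grip_width: 0.0451
```

```bash
python3 - <<'E'
from plan import *
print(tool()[0],get_obs()["grip_width"],get_obs()["contact_force"])
im=grab_frame("wrist");cv2.imwrite("pics/w9.png",im)
D=down(np.pi/2+.026)
rows([((.52,-.323,.06),D,0,4),((.52,-.323,.037),D,0,3),((.52,-.323,.037),D,0,2)])
E
```

```text
[ 0.51729454 -0.3235571   0.21309568] 0.045067743403357376 [-0.28923535  0.98167912 -3.08885584]
9 rows: 0 0.001 0 0.038 0 0 0; 0 0.001 0 0.077 0 0.001 0; 0.001 0.002 0 0.115 0 0.001 0; 0.001 0.003 0 0.153 0 0.002 0; 0.001 0.003 0 0.161 0 0.002 0; 0.001 0.003 0 0.169 0 0.002 0; 0.001 0.003 0 0.176 0 0.002 0; 0.001 0.003 0 0.176 0 0.002 0; 0.001 0.003 0 0.176 0 0.002 0
```

View pics/w9.png

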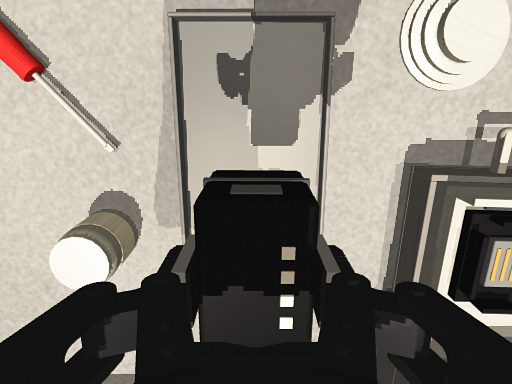

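>>> apply_moves(series="0 0 0 0.038 0 0 0; 0 0 0 0.077 0 0 0; 0 0 0 0.115 0 0.001 0; 0 0 0 0.153 0 0.002 0; 0 0 0 0.161 0 0.002 0; 0 0 0 0.169 0 0.002 0; 0 0 0 0.176 0 0.002 0; 0 0 0 0.176 0 0.002 0; 0 0 0 0.176 0 0.002 0")

```text
clock: 18.58
tcp_pos: [0.5199, -0.3243, 0.0372]
orientation: [-0.02, 1.568, 0.019]
contact_force: [-0.6, -0.1, -1.8]
grip_width: 0.0452
```

>>> apply_moves(series="0 0 0 0.0015 0 0 0; 0 0 0 0.0025 0 0 0; 0 0 0 0.0025 0 0 0")

```text
clock: 18.95
tcp_pos: [0.5199, -0.3243, 0.0371]
orientation: [-0.021, 1.569, 0.018]
contact_force: [-9.1, 2.1, 19.7]
grip_width: 0.0448
```

>>> apply_moves(series="0 0 0 -0.001 0 0 0.72; 0 0 0 -0.001 0 0 0.72; 0 0 0 -0.001 0 0 0.72; 0 0 0 -0.03 0 0 0.72; 0 0 0 -0.08 0 0 0.72; 0 0 0 -0.14 0 0 0.72; 0 0 0 -0.2 0 0 0.72; 0 0 0 -0.22 0 0 0.72")

```text
clock: 19.95
tcp_pos: [0.521, -0.3244, 0.2582]
orientation: [-0.022, 1.564, 0.017]
contact_force: [-0.2, 0.0, -0.2]
grip_width: 0.0613
```

```bash
python3 - <<'E'
from plan import *
print(tool()[0],get_obs()["grip_width"],get_obs()["contact_force"])
im=grab_frame("wrist");cv2.imwrite("pics/w10.png",im)
im=grab_frame("top");cv2.imwrite("pics/top10.png",im);crop(im,140,160,260,270,6,"t_mat10.png")
E
```

```text
[ 0.52097782 -0.32438376  0.25822638] 0.06134267653845443 [-0.21750457  0.01728657 -0.18301777]
```

View pics/w10.png

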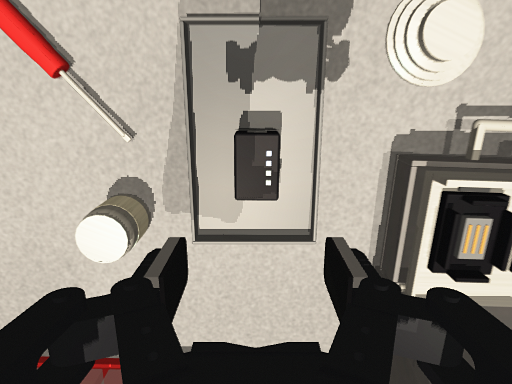

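View pics/t_mat10.png

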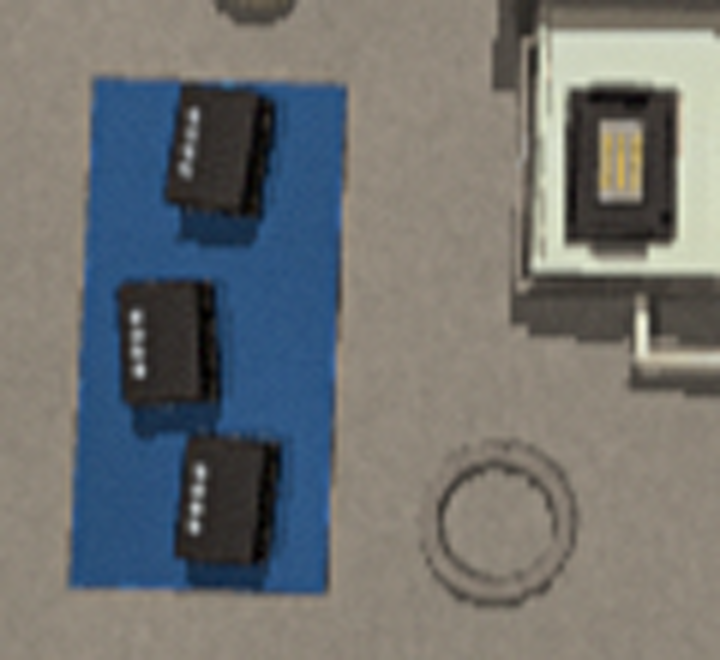

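>>> apply_moves(series="0.002 0 0 -0.005 0.05 0 0.72; 0.004 0 0 -0.01 0.1 0 0.72; 0.006 0 0 -0.016 0.16 0 0.72; 0.008 0 0 -0.022 0.22 0 0.72; 0.01 0 0 -0.027 0.28 0 0.72; 0.013 0 0 -0.032 0.34 0 0.72; 0.016 0 0 -0.038 0.4 0 0.72; 0.018 0 0 -0.043 0.46 0 0.72; 0.02 0 0 -0.049 0.52 0 0.72; 0.022 0 0 -0.05 0.58 0 0.72; 0.024 0 0 -0.05 0.63 0 0.72; 0.026 0 0 -0.05 0.63 0 0.72")

```text
clock: 21.55
tcp_pos: [0.5003, 0.31, 0.3018]
orientation: [-0.005, 1.573, 0.007]
contact_force: [-0.3, -0.8, -0.0]
grip_width: 0.0612
```

>>> apply_moves(series="0 0 0 0 0 0 0.72; 0 0 0 0 0 0 0.72")

```text
clock: 21.8
tcp_pos: [0.5038, 0.3036, 0.303]
orientation: [0.001, 1.57, -0.004]
contact_force: [1.0, 0.4, 0.8]
grip_width: 0.0617
```

```bash
python3 - <<'E'
from plan import *
print(tool()[0],get_obs()["grip_width"],np.abs(get_obs()["qvel"]).max())
ci=camera_info("wrist");im=grab_frame("wrist");cv2.imwrite("pics/w11.png",im)
import json;json.dump({k:np.array(v).tolist() for k,v in ci.items()},open("w11.json","w"))
print(prj(ci,[(.589,.301,.065),(.479,.3255,.065),(.392,.288,.065)]))
E
```

```text
[0.50377973 0.30361484 0.30298902] 0.0617129598779077 0.008854061611300305
[[254.05369713 230.24241084]
 [275.19941375 139.28963878]
 [240.76262801  56.91933073]]
```

View pics/w11.png

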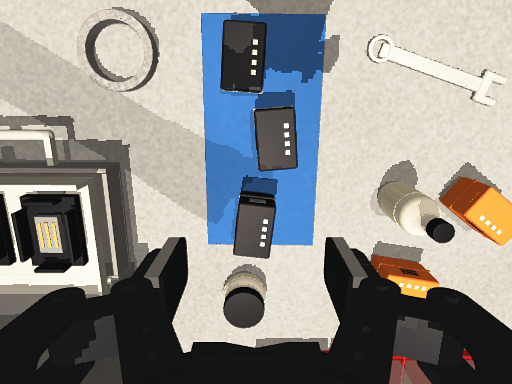

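```bash
python3 - <<'E'
from h import *
im=cv2.imread("pics/w11.png")
crop(im,205,10,315,140,4.5,"w11a.png");crop(im,215,130,315,265,4.5,"w11b.png")
E
```

```text
(no output)
```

View pics/w11a.png

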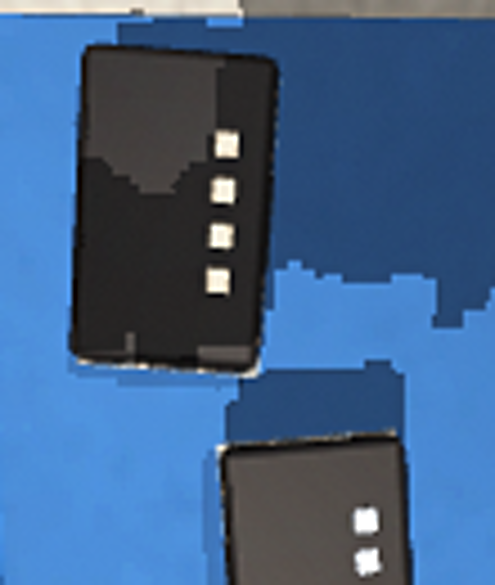

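View pics/w11b.png

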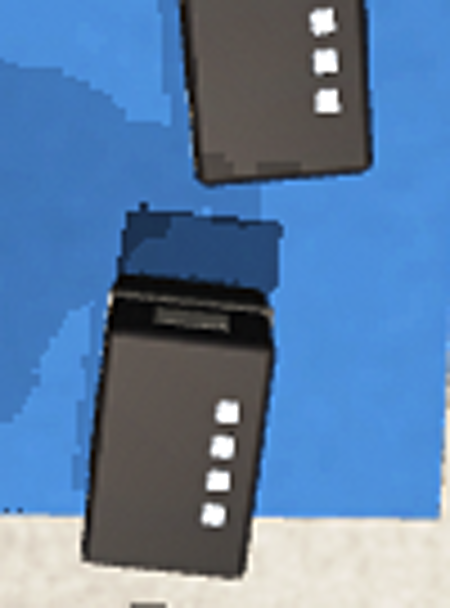

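```bash
python3 - <<'E'
import json
import loc
from loc import *
loc.ci={k:np.array(v) for k,v in json.load(open("w11.json")).items()}
L=[(-.035,-.023,.065),(-.035,.023,.065),(.035,.023,.065),(.035,-.023,.065)]
A=lambda p:px(205,10,p,4.5)
B=lambda p:px(215,130,p,4.5)
for n,uv in (("P1",B([(107,332),(273,345),(245,578),(83,563)])),("P2",np.r_[A([(218,447),(405,433)]),B([(372,172),(203,186)])]),("P3",A([(80,45),(278,58),(260,373),(72,358)]))):
    print(n,fit(uv,L,[.5,.3,0]))
E
```

```text
P1 (array([ 0.59034399,  0.3008143 , -0.10551737]), np.float64(0.7803127264135096), array([[-0.8, -1.2],
       [ 0.7, -0.4],
       [ 0.4,  1. ],
       [-0.3,  0.9]]))
P2 (array([0.47887025, 0.326613  , 0.0832293 ]), np.float64(0.5665005353753896), array([[ 0.1,  0.3],
       [ 0.2, -0.4],
       [ 0.9, -0.1],
       [-1.2,  0.2]]))
P3 (array([ 0.3919946 ,  0.29028606, -0.06321866]), np.float64(0.4193317158020489), array([[-0.1, -0.4],
       [ 0.4, -0.4],
       [ 0.1,  0.1],
       [-0.4,  0.8]]))
```

```bash
python3 - <<'E'
from plan import *
D=down(np.pi/2-.10)
rows([((.590,.301,.15),D,.72,4),((.590,.301,.034),D,.72,4),((.590,.301,.034),D,.72,1),((.590,.301,.034),D,0,3)],start=(tool()[0],down(np.pi/2)))
E
```

```text
12 rows: 0.025 0 0 0.038 -0.001 0.022 0.72; 0.05 0 0 0.077 -0.001 0.043 0.72; 0.075 0 0 0.115 -0.002 0.065 0.72; 0.1 0 0 0.153 -0.003 0.086 0.72; 0.1 0 0 0.182 -0.003 0.086 0.72; 0.1 0 0 0.211 -0.003 0.086 0.72; 0.1 0 0 0.24 -0.003 0.086 0.72; 0.1 0 0 0.269 -0.003 0.086 0.72; 0.1 0 0 0.269 -0.003 0.086 0.72; 0.1 0 0 0.269 -0.003 0.086 0; 0.1 0 0 0.269 -0.003 0.086 0; 0.1 0 0 0.269 -0.003 0.086 0
```

>>> apply_moves(series="0.025 0 0 0.038 -0.001 0.022 0.72; 0.05 0 0 0.077 -0.001 0.043 0.72; 0.075 0 0 0.115 -0.002 0.065 0.72; 0.1 0 0 0.153 -0.003 0.086 0.72; 0.1 0 0 0.182 -0.003 0.086 0.72; 0.1 0 0 0.211 -0.003 0.086 0.72; 0.1 0 0 0.24 -0.003 0.086 0.72; 0.1 0 0 0.269 -0.003 0.086 0.72; 0.1 0 0 0.269 -0.003 0.086 0.72; 0.1 0 0 0.269 -0.003 0.086 0.72; 0.1 0 0 0.269 -0.003 0.086 0; 0.1 0 0 0.269 -0.003 0.086 0", force=60)

```text
clock: 23.35
tcp_pos: [0.5909, 0.3028, 0.0371]
orientation: [0.08, 1.565, -0.079]
contact_force: [-0.2, -2.2, 7.2]
grip_width: 0.0451
```

>>> apply_moves(series="0 0 0 0 0 0 0; 0 0 0 0 0 0 0")

```text
clock: 23.6
tcp_pos: [0.5909, 0.3028, 0.0371]
orientation: [0.08, 1.565, -0.079]
contact_force: [-0.6, -1.5, 6.7]
grip_width: 0.0451
```

```bash
python3 - <<'E'
from plan import *
o=get_obs();print(o["tcp_pos"],o["grip_width"],o["contact_force"],o["orientation"])
E
```

```text
[0.59089609 0.30279402 0.03709533] 0.045117933130830234 [-0.56309312 -1.49748013  6.73355893] [ 0.08012069  1.56477614 -0.07903715]
```

```bash
python3 - <<'E'
from plan import *
D=down(np.pi/2)
rows([((.590,.302,.15),down(np.pi/2-.1),0,3),((.590,.302,.25),D,0,3),((.579,-.04,.25),D,0,6)])
E
```

```text
12 rows: 0 0.002 0 -0.038 0 0 0; -0.001 0.003 -0.001 -0.075 -0.001 0 0; -0.001 0.005 -0.001 -0.113 -0.001 0 0; -0.035 0.005 -0.001 -0.146 -0.001 0 0; -0.068 0.005 -0.001 -0.18 -0.001 0 0; -0.101 0.005 -0.001 -0.213 -0.001 0 0; -0.101 0.005 -0.001 -0.213 -0.058 0.004 0; -0.101 0.005 -0.001 -0.213 -0.114 0.008 0; -0.101 0.005 -0.001 -0.213 -0.171 0.012 0; -0.101 0.005 -0.001 -0.213 -0.228 0.016 0; -0.101 0.005 -0.001 -0.213 -0.285 0.02 0; -0.101 0.005 -0.001 -0.213 -0.342 0.024 0
```

>>> apply_moves(series="0 0 0 -0.038 0 0 0; 0 0 0 -0.075 0 0 0; 0 0.003 0 -0.113 0 0 0; -0.035 0.003 0 -0.146 0 0 0; -0.068 0.003 0 -0.18 0 0 0; -0.101 0.003 0 -0.213 0 0 0; -0.101 0.003 0 -0.213 -0.058 0.004 0; -0.101 0.003 0 -0.213 -0.114 0.008 0; -0.101 0.003 0 -0.213 -0.171 0.012 0; -0.101 0.003 0 -0.213 -0.228 0.016 0; -0.101 0.003 0 -0.213 -0.285 0.02 0; -0.101 0.003 0 -0.213 -0.342 0.024 0")

```text
clock: 25.1
tcp_pos: [0.578, -0.0419, 0.2483]
orientation: [-0.001, 1.572, 0.0]
contact_force: [1.0, -1.0, -3.3]
grip_width: 0.0447
```

```bash
python3 - <<'E'
from plan import *
o=get_obs();print(o["tcp_pos"],o["grip_width"],o["contact_force"],o["orientation"])
D=down(np.pi/2)
rows([((.579,-.1076,.23),D,0,2),((.579,-.1076,.23),D,0,3)])
E
```

```text
[ 0.57802204 -0.04190811  0.24825382] 0.04472849519385289 [ 1.00031431 -1.00368713 -3.2826971 ] [-6.56621921e-04  1.57183246e+00  8.52938731e-05]
5 rows: 0 -0.001 0 0.009 -0.033 0 0; 0 -0.001 0 0.018 -0.066 0.001 0; 0 -0.001 0 0.018 -0.066 0.001 0; 0 -0.001 0 0.018 -0.066 0.001 0; 0 -0.001 0 0.018 -0.066 0.001 0
```

>>> apply_moves(series="0 0 0 0.009 -0.033 0 0; 0 0 0 0.018 -0.066 0.001 0; 0 0 0 0.018 -0.066 0.001 0; 0 0 0 0.018 -0.066 0.001 0")

```text
clock: 25.6
tcp_pos: [0.5795, -0.1053, 0.2303]
orientation: [0.0, 1.572, 0.001]
contact_force: [0.9, 0.4, -3.6]
grip_width: 0.045
```

```bash
python3 - <<'E'
from plan import *
o=get_obs();print(o["tcp_pos"],np.abs(o["qvel"]).max(),o["orientation"])
ci=camera_info("wrist");im=grab_frame("wrist");cv2.imwrite("pics/w12.png",im)
import json;json.dump({k:np.array(v).tolist() for k,v in ci.items()},open("w12.json","w"))
crop(im,150,130,370,360,3,"w12c.png")
E
```

```text
[ 0.57946802 -0.10529872  0.23026918] 0.016526298602854615 [1.57397298e-05 1.57192037e+00 1.15843204e-03]
```

View pics/w12.png

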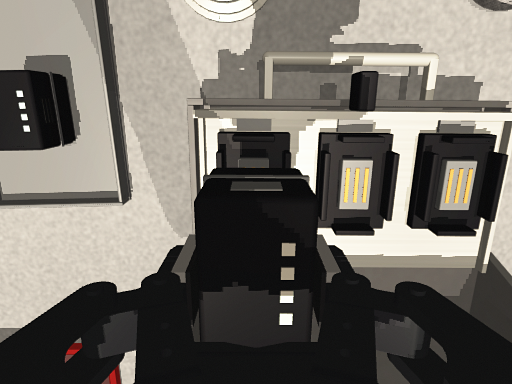

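View pics/w12c.png

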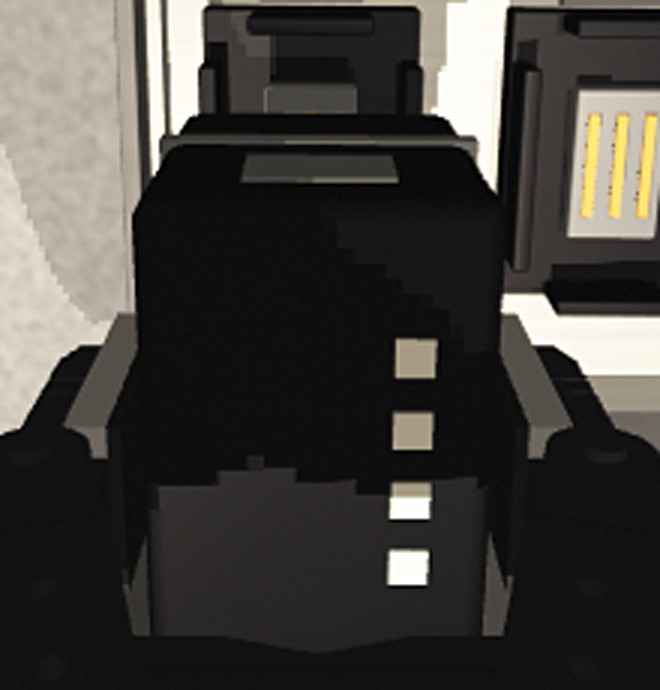

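```bash
python3 - <<'E'
from h import *
import json
ci={k:np.array(v) for k,v in json.load(open("w12.json")).items()}
t=np.array([.5795,-.1065,.2303])
for dx in (-.003,0,.003):
    P=[t+[-.035+dx,-.023,.028],t+[-.035+dx,.023,.028],t+[-.035+dx,-.023,-.034],t+[-.035+dx,.023,-.034]]
    print(dx,prj(ci,P).round(1).tolist())
print(prj(ci,[(.579-.035,-.1076,.086),(.579,-.1076,.094)]))
crop(cv2.imread("pics/w9.png"),150,130,370,360,3,"w9c.png")
E
```

```text
-0.003 [[187.8, 188.2], [317.6, 188.2], [210.3, 158.7], [296.7, 158.7]]
0 [[188.3, 196.4], [317.1, 196.3], [210.5, 164.3], [296.5, 164.2]]
0.003 [[188.7, 204.4], [316.7, 204.3], [210.8, 169.8], [296.3, 169.7]]
[[252.80477737 139.76904924]
 [252.84215443 181.91043233]]
```

View pics/w9c.png

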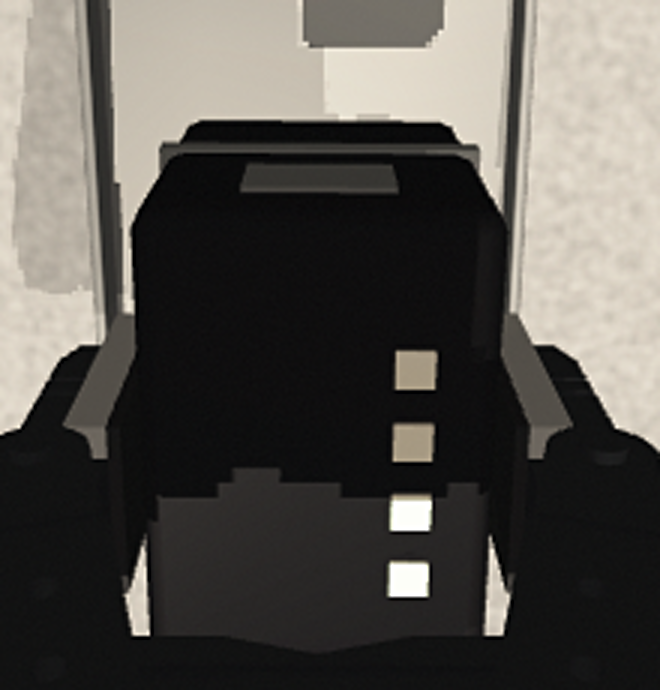

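>>> apply_moves(series="0 0 0 0.03 -0.0015 0.001 0; 0 0 0 0.06 -0.0015 0.001 0; 0 0 0 0.08 -0.0015 0.001 0; 0 0 0 0.083 -0.0015 0.001 0; 0 0 0 0.083 -0.0015 0.001 0")

```text
clock: 26.28
tcp_pos: [0.5813, -0.107, 0.148]
orientation: [-0.0, 1.571, 0.001]
contact_force: [-0.1, 0.3, -2.6]
grip_width: 0.0449
```

```bash
python3 - <<'E'
from plan import *
o=get_obs();print(o["tcp_pos"],np.abs(o["qvel"]).max(),o["orientation"],o["contact_force"])
im=grab_frame("wrist")
crop(im,150,130,370,360,3,"w13c.png")
E
```

```text
[ 0.5813092  -0.1070079   0.14798427] 0.00970209592477642 [-3.85140794e-04  1.57064610e+00  9.06820574e-04] [-0.1096737   0.30593472 -2.56200386]
```

View pics/w13c.png

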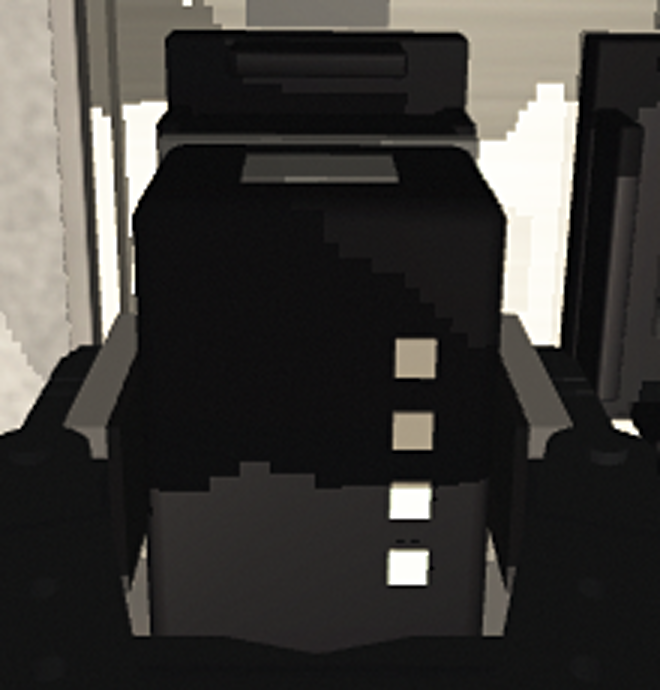

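>>> apply_moves(series="0 0 0 0.006 0 0 0; 0 0 0 0.012 0 0 0; 0 0 0 0.018 0 0 0; 0 0 0 0.02 0 0 0")

```text
clock: 26.82
tcp_pos: [0.5808, -0.1076, 0.1273]
orientation: [-0.0, 1.572, -0.0]
contact_force: [-3.1, -0.2, 3.5]
grip_width: 0.0449
```

>>> apply_moves(series="0 0 0 0.003 0 0 0; 0 0 0 0.006 0 0 0; 0 0 0 0.008 0 0 0; 0 0 0 0.008 0 0 0")

```text
clock: 27.32
tcp_pos: [0.5818, -0.1076, 0.1201]
orientation: [-0.0, 1.569, -0.0]
contact_force: [-1.1, -1.5, 6.5]
grip_width: 0.0453
```

>>> apply_moves(series="0 0 0 0.001 0 0 0; 0 0 0 0.0025 0 0 0; 0 0 0 0.0025 0 0 0")

```text
clock: 27.7
tcp_pos: [0.5841, -0.1076, 0.12]
orientation: [-0.0, 1.565, -0.001]
contact_force: [-1.0, -2.9, 19.8]
grip_width: 0.045
```

>>> apply_moves(series="0 0 0 -0.002 0 -0.001 0.7; 0 0 0 -0.002 0 -0.001 0.7; 0 0 0 -0.002 0 -0.001 0.7; 0 0 0 -0.03 0 -0.001 0.7; 0 0 0 -0.055 0 0 0.3; 0 0 0 -0.055 0 0 0; 0 0 0 -0.055 0 0 0; 0 0 0 -0.055 0 0 0; 0 0 0 -0.04 0 0 0; 0 0 0 -0.033 0 0 0; 0 0 0 -0.03 0 0 0; 0 0 0 -0.03 0 0 0")

```text
clock: 29.2
tcp_pos: [0.5826, -0.1076, 0.1481]
orientation: [-0.0, 1.568, -0.0]
contact_force: [1.0, -1.7, 10.8]
grip_width: 0.0003
```

```bash
python3 - <<'E'
from plan import *
p=np.array([.581,-.1076,.148])
rows([((.58,-.1076,.26),down(np.pi/2),.72,3),((.45,.31,.29),down(np.pi/2),.72,8),((.45,.31,.29),down(np.pi/2),.72,1)],start=(p,down(np.pi/2)))
E
```

```text
12 rows: 0 0 0 -0.037 0 0 0.72; 0 0 0 -0.075 0 -0.001 0.72; 0 0 0 -0.112 0 -0.001 0.72; 0 0 0 -0.116 0.052 -0.017 0.72; 0 0 0 -0.12 0.104 -0.033 0.72; 0 0 0 -0.123 0.157 -0.05 0.72; 0 0 0 -0.127 0.209 -0.066 0.72; 0 0 0 -0.131 0.261 -0.082 0.72; 0 0 0 -0.135 0.313 -0.099 0.72; 0 0 0 -0.138 0.365 -0.115 0.72; 0 0 0 -0.142 0.418 -0.131 0.72; 0 0 0 -0.142 0.418 -0.131 0.72
```

>>> apply_moves(series="0 0 0 -0.037 0 0 0.72; 0 0 0 -0.075 0 0 0.72; 0 0 0 -0.112 0 0 0.72; 0 0 0 -0.116 0.052 -0.017 0.72; 0 0 0 -0.12 0.104 -0.033 0.72; 0 0 0 -0.123 0.157 -0.05 0.72; 0 0 0 -0.127 0.209 -0.066 0.72; 0 0 0 -0.131 0.261 -0.082 0.72; 0 0 0 -0.135 0.313 -0.099 0.72; 0 0 0 -0.138 0.365 -0.115 0.72; 0 0 0 -0.142 0.418 -0.131 0.72; 0 0 0 -0.142 0.418 -0.131 0.72")

```text
clock: 30.7
tcp_pos: [0.4465, 0.3156, 0.2892]
orientation: [-0.005, 1.572, 0.01]
contact_force: [-0.2, -0.6, -0.7]
grip_width: 0.0616
```

>>> apply_moves(series="0 0 0 0 0 0 0.72; 0 0 0 0 0 0 0.72")

```text
clock: 30.95
tcp_pos: [0.4506, 0.3087, 0.2882]
orientation: [0.001, 1.572, -0.003]
contact_force: [0.4, -0.9, 0.0]
grip_width: 0.0615
```

```bash
python3 - <<'E'
from plan import *
o=get_obs();print(o["tcp_pos"],np.abs(o["qvel"]).max(),o["orientation"])
ci=camera_info("wrist");im=grab_frame("wrist");cv2.imwrite("pics/w14.png",im)
import json;json.dump({k:np.array(v).tolist() for k,v in ci.items()},open("w14.json","w"))
print(prj(ci,[(.4789,.3266,.065),(.392,.2903,.065)]))
E
```

```text
[0.45059704 0.30868088 0.28824257] 0.00827712913154043 [ 1.14691375e-03  1.57225792e+00 -2.76034429e-03]
[[271.72055091 188.57458911]
 [238.28037926 109.4970812 ]]
```

View pics/w14.png

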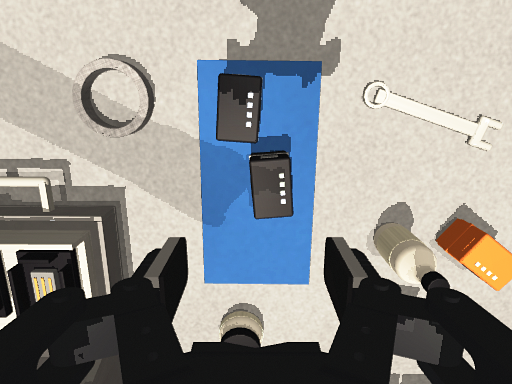

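```bash
python3 - <<'E'
from plan import *
D=down(np.pi/2+.08)
rows([((.479,.3266,.15),D,.72,3),((.479,.3266,.034),D,.72,4),((.479,.3266,.034),D,.72,2)],start=(tool()[0],down(np.pi/2)))
E
```

```text
9 rows: -0.027 0 0 0.046 0.006 0.009 0.72; -0.053 0 0 0.092 0.012 0.019 0.72; -0.08 0 0 0.138 0.018 0.028 0.72; -0.08 0 0 0.167 0.018 0.028 0.72; -0.08 0 0 0.196 0.018 0.028 0.72; -0.08 0 0 0.225 0.018 0.028 0.72; -0.08 0 0 0.254 0.018 0.028 0.72; -0.08 0 0 0.254 0.018 0.028 0.72; -0.08 0 0 0.254 0.018 0.028 0.72
```

>>> apply_moves(series="-0.027 0 0 0.046 0.006 0.009 0.72; -0.053 0 0 0.092 0.012 0.019 0.72; -0.08 0 0 0.138 0.018 0.028 0.72; -0.08 0 0 0.167 0.018 0.028 0.72; -0.08 0 0 0.196 0.018 0.028 0.72; -0.08 0 0 0.225 0.018 0.028 0.72; -0.08 0 0 0.254 0.018 0.028 0.72; -0.08 0 0 0.254 0.018 0.028 0.72; -0.08 0 0 0.254 0.018 0.028 0.72; -0.08 0 0 0.254 0.018 0.028 0; -0.08 0 0 0.254 0.018 0.028 0; -0.08 0 0 0.254 0.018 0.028 0", force=60)

```text
clock: 32.5
tcp_pos: [0.4786, 0.3286, 0.0365]
orientation: [-0.062, 1.568, 0.063]
contact_force: [-0.2, -1.9, 7.1]
grip_width: 0.0451
```

```bash
python3 - <<'E'
from plan import *
o=get_obs();print(o["tcp_pos"],o["grip_width"],o["contact_force"],o["orientation"])
D=down(np.pi/2)
rows([((.479,.3266,.15),down(np.pi/2+.08),0,3),((.49,.31,.25),D,0,3),((.581,-.02,.24),D,0,6)],start=(np.array([.479,.3266,.036]),down(np.pi/2+.08)))
E
```

```text
[0.47857018 0.32857968 0.03645897] 0.045101799894120345 [-0.21733293 -1.85736739  7.09662818] [-0.06213435  1.56848293  0.06276548]
12 rows: 0 0 0 -0.038 0 0 0; 0 0 0 -0.076 0 0 0; 0 0 0 -0.114 0 0 0; 0.027 0 0 -0.147 -0.006 0.003 0; 0.053 0 0 -0.181 -0.012 0.006 0; 0.08 0 0 -0.214 -0.017 0.01 0; 0.08 0 0 -0.212 -0.073 0.02 0; 0.08 0 0 -0.211 -0.129 0.031 0; 0.08 0 0 -0.209 -0.186 0.042 0; 0.08 0 0 -0.207 -0.242 0.053 0; 0.08 0 0 -0.206 -0.298 0.063 0; 0.08 0 0 -0.204 -0.354 0.074 0
```

>>> apply_moves(series="0 0 0 -0.038 0 0 0; 0 0 0 -0.076 0 0 0; 0 0 0 -0.114 0 0 0; 0.027 0 0 -0.147 -0.006 0.003 0; 0.053 0 0 -0.181 -0.012 0.006 0; 0.08 0 0 -0.214 -0.017 0.01 0; 0.08 0 0 -0.212 -0.073 0.02 0; 0.08 0 0 -0.211 -0.129 0.031 0; 0.08 0 0 -0.209 -0.186 0.042 0; 0.08 0 0 -0.207 -0.242 0.053 0; 0.08 0 0 -0.206 -0.298 0.063 0; 0.08 0 0 -0.204 -0.354 0.074 0")

```text
clock: 34.0
tcp_pos: [0.5796, -0.0204, 0.2389]
orientation: [-0.001, 1.572, 0.0]
contact_force: [1.0, -0.3, -3.7]
grip_width: 0.045
```

>>> apply_moves(series="0 0 0 0 0 0 0; 0 0 0 0 0 0 0; 0 0 0 0 0 0 0")

```text
clock: 34.38
tcp_pos: [0.5793, -0.0168, 0.239]
orientation: [-0.002, 1.572, 0.003]
contact_force: [0.6, -0.2, -4.2]
grip_width: 0.0449
```

```bash
python3 - <<'E'
from plan import *
o=get_obs();print(o["tcp_pos"],np.abs(o["qvel"]).max(),o["orientation"],o["grip_width"])
ci=camera_info("wrist");im=grab_frame("wrist");cv2.imwrite("pics/w15.png",im)
crop(im,150,130,370,360,3,"w15c.png")
E
```

```text
[ 0.57933517 -0.01680176  0.2389776 ] 0.006083621884990927 [-0.00191876  1.57163006  0.002614  ] 0.044856501844953975
```

View pics/w15c.png

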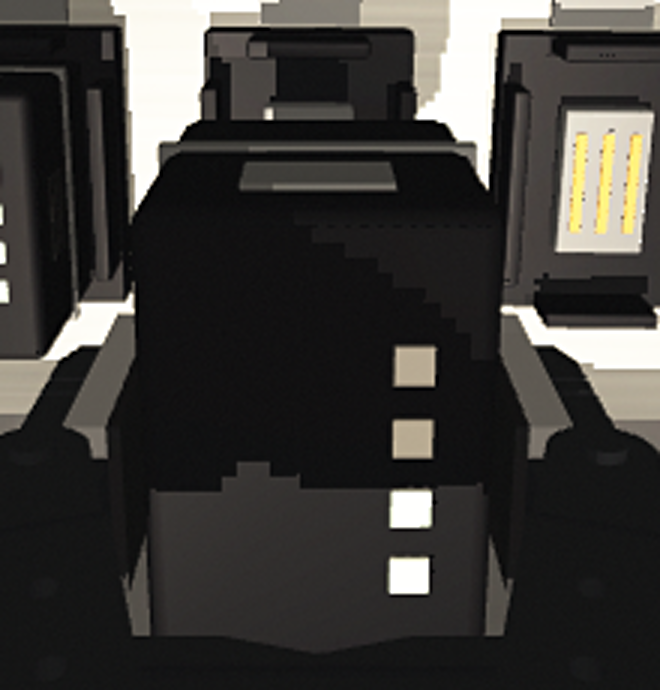

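>>> apply_moves(series="0 0 0 0.03 -0.002 0.001 0; 0 0 0 0.06 -0.002 0.001 0; 0 0 0 0.085 -0.002 0.001 0; 0 0 0 0.09 -0.002 0.001 0; 0 0 0 0.09 -0.002 0.001 0")

```text
clock: 35.05
tcp_pos: [0.581, -0.0197, 0.1493]
orientation: [-0.001, 1.571, 0.001]
contact_force: [0.4, -1.0, -3.8]
grip_width: 0.0448
```

```bash
python3 - <<'E'
from plan import *
o=get_obs();print(o["tcp_pos"],np.abs(o["qvel"]).max(),o["orientation"],o["contact_force"])
im=grab_frame("wrist")
crop(im,150,130,370,360,3,"w16c.png")
E
```

```text
[ 0.58097565 -0.01969314  0.14929649] 0.01675994465010303 [-7.27334493e-04  1.57128045e+00  1.38961371e-03] [ 0.43424602 -1.0265492  -3.84092565]
```

View pics/w16c.png

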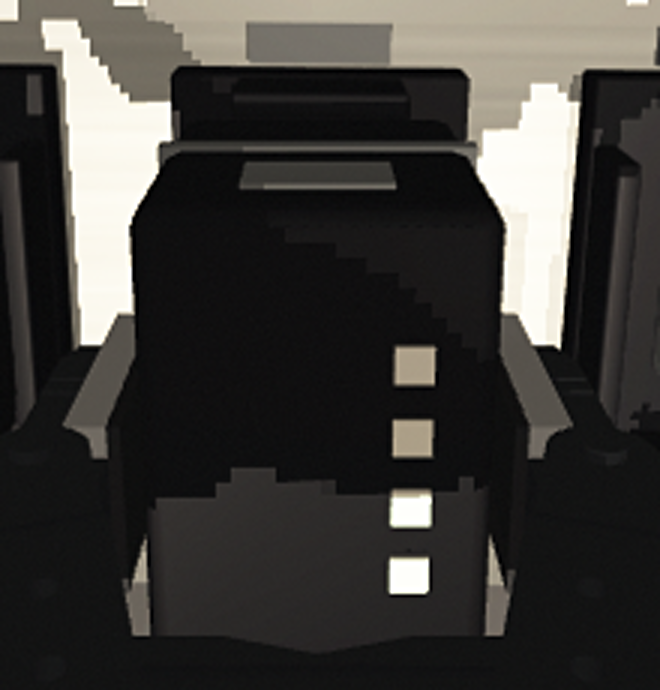

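```bash
python3 - <<'E'
from h import *
import json
ci=camera_info("wrist"); t=tool()[0]
im=grab_frame("wrist");cv2.imwrite("pics/w17.png",im)
print(t)
print("now base front row 152.3: x=",unp(ci,(256,130+67.5/3-.5),.086))
c2={k:np.array(v) for k,v in json.load(open("w12.json")).items()}
print("w12 ",unp(c2,(252,130+7.5/3-.5),.086))
print("w12 panel row 103",unp(c2,(300,102),.108))
E
```

```text
[ 0.58141239 -0.01981226  0.14981059]
now base front row 152.3: x= [ 0.54440104 -0.0196249   0.086     ]
w12  [ 0.53745627 -0.10826597  0.086     ]
w12 panel row 103 [ 0.51281289 -0.0713063   0.108     ]
```

View pics/w17.png

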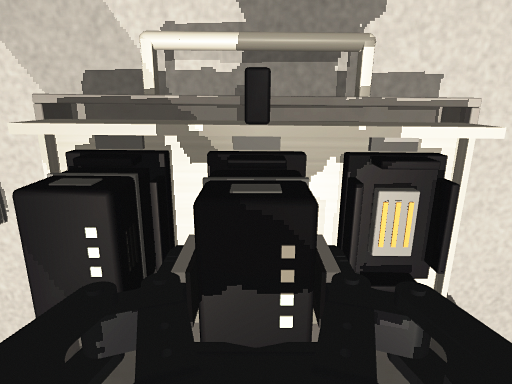

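>>> apply_moves(series="0 0 0 0 0 0.003 0; 0 0 0 0 0 0.006 0; 0 0 0 0 0 0.006 0; 0 0 0 0 0 0.006 0")

```text
clock: 35.65
tcp_pos: [0.5867, -0.0205, 0.1487]
orientation: [0.0, 1.572, 0.0]
contact_force: [-0.2, -0.8, -3.4]
grip_width: 0.045
```

```bash
python3 - <<'E'
from plan import *
o=get_obs();print(o["tcp_pos"],np.abs(o["qvel"]).max(),o["orientation"],o["contact_force"])
ci=camera_info("wrist")
im=grab_frame("wrist")
crop(im,150,130,370,360,3,"w18c.png")
E
```

```text
[ 0.58670738 -0.02052084  0.14871471] 0.001926458121104789 [3.61717118e-05 1.57183812e+00 2.01673569e-04] [-0.23929    -0.80600087 -3.36660954]
```

View pics/w18c.png

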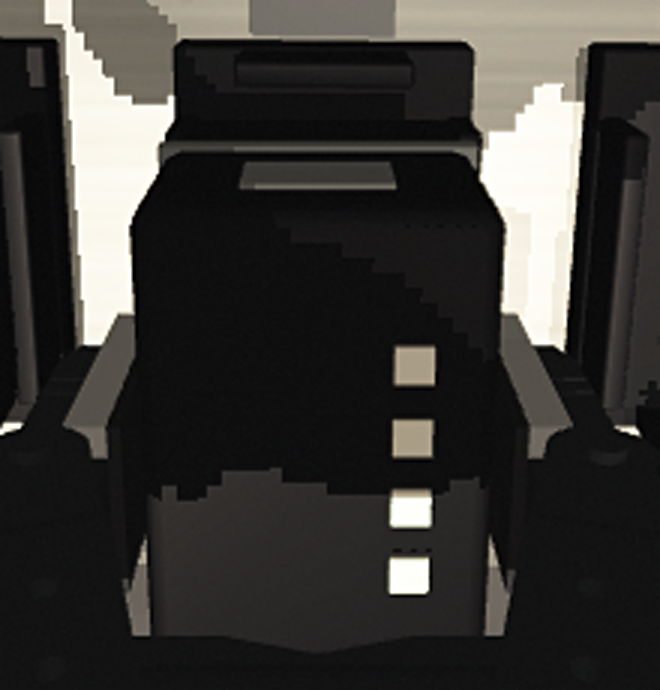

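>>> apply_moves(series="0 0 0 0.006 0.0007 0 0; 0 0 0 0.012 0.0007 0 0; 0 0 0 0.018 0.0007 0 0; 0 0 0 0.02 0.0007 0 0")

```text
clock: 36.2
tcp_pos: [0.5863, -0.0199, 0.128]
orientation: [-0.0, 1.573, 0.0]
contact_force: [-0.2, -0.0, -3.8]
grip_width: 0.0449
```

>>> apply_moves(series="0 0 0 0.003 0 0 0; 0 0 0 0.006 0 0 0; 0 0 0 0.008 0 0 0; 0 0 0 0.009 0 0 0; 0 0 0 0.009 0 0 0")

```text
clock: 36.83
tcp_pos: [0.5872, -0.0198, 0.12]
orientation: [0.0, 1.571, 0.0]
contact_force: [-0.1, -1.6, 4.3]
grip_width: 0.0453
```

>>> apply_moves(series="0 0 0 0 0 0 0.7; 0 0 0 0 0 0 0.7; 0 0 0 0 0 0 0.7; 0 0 0 -0.03 0 0 0.7; 0 0 0 -0.054 0 -0.001 0.3; 0 0 0 -0.054 0 -0.003 0; 0 0 0 -0.054 0 -0.003 0; 0 0 0 -0.054 0 -0.003 0; 0 0 0 -0.038 0 -0.003 0; 0 0 0 -0.031 0 -0.004 0; 0 0 0 -0.028 0 -0.004 0; 0 0 0 -0.028 0 -0.004 0")

```text
clock: 38.33
tcp_pos: [0.5835, -0.02, 0.1481]
orientation: [-0.0, 1.57, -0.0]
contact_force: [-0.2, -2.4, 6.5]
grip_width: 0.0001
```

>>> apply_moves(series="0 0 0 0.001 0 0 0; 0 0 0 0.002 0 0 0; 0 0 0 0.002 0 0 0")

```text
clock: 38.7
tcp_pos: [0.585, -0.02, 0.1481]
orientation: [-0.0, 1.567, -0.001]
contact_force: [-1.1, -1.7, 17.7]
grip_width: 0.0002
```

```bash
python3 - <<'E'
from plan import *
p=np.array([.583,-.02,.147])
im=grab_frame("top");crop(im,140,120,340,270,4,"t19.png")
rows([((.583,-.02,.25),down(np.pi/2),.72,3),((.42,.29,.28),down(np.pi/2),.72,7),((.42,.29,.28),down(np.pi/2),.72,2)],start=(p,down(np.pi/2)))
E
```

```text
12 rows: 0 0 0 -0.034 0 0 0.72; 0 0 0 -0.069 0 0 0.72; 0 0 0 -0.103 0 0 0.72; 0 0 0 -0.107 0.044 -0.023 0.72; 0 0 0 -0.112 0.089 -0.047 0.72; 0 0 0 -0.116 0.133 -0.07 0.72; 0 0 0 -0.12 0.177 -0.093 0.72; 0 0 0 -0.124 0.221 -0.116 0.72; 0 0 0 -0.129 0.266 -0.14 0.72; 0 0 0 -0.133 0.31 -0.163 0.72; 0 0 0 -0.133 0.31 -0.163 0.72; 0 0 0 -0.133 0.31 -0.163 0.72
```

View pics/t19.png

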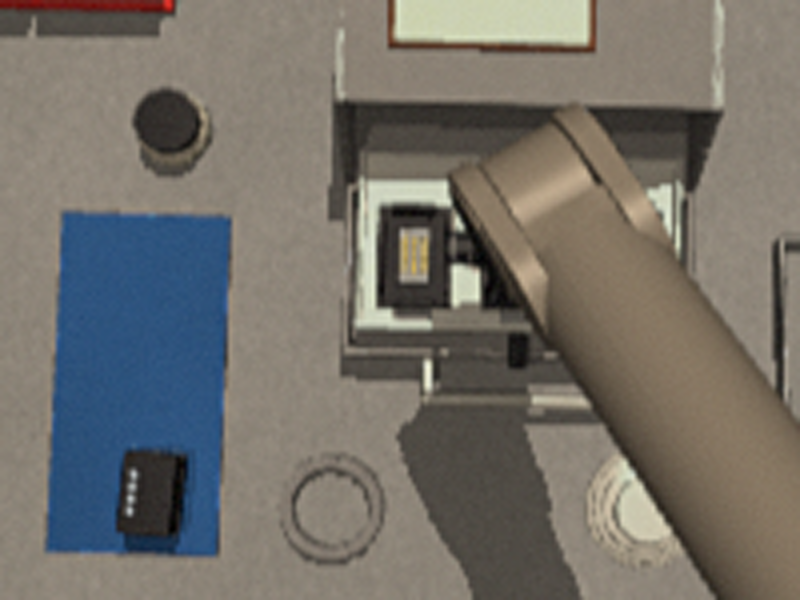

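>>> apply_moves(series="0 0 0 -0.034 0 0 0.72; 0 0 0 -0.069 0 0 0.72; 0 0 0 -0.103 0 0 0.72; 0 0 0 -0.107 0.044 -0.023 0.72; 0 0 0 -0.112 0.089 -0.047 0.72; 0 0 0 -0.116 0.133 -0.07 0.72; 0 0 0 -0.12 0.177 -0.093 0.72; 0 0 0 -0.124 0.221 -0.116 0.72; 0 0 0 -0.129 0.266 -0.14 0.72; 0 0 0 -0.133 0.31 -0.163 0.72; 0 0 0 -0.133 0.31 -0.163 0.72; 0 0 0 -0.133 0.31 -0.163 0.72")

```text
clock: 40.25
tcp_pos: [0.4199, 0.2895, 0.2783]
orientation: [-0.001, 1.572, -0.0]
contact_force: [-0.4, 0.3, -0.3]
grip_width: 0.0616
```

>>> apply_moves(series="0 0 0 0 0 0 0.72; 0 0 0 0 0 0 0.72")

```text
clock: 40.5
tcp_pos: [0.4205, 0.289, 0.2786]
orientation: [0.001, 1.572, -0.002]
contact_force: [-0.8, 0.0, 0.3]
grip_width: 0.0618
```

```bash
python3 - <<'E'
from plan import *
o=get_obs();print(o["tcp_pos"],np.abs(o["qvel"]).max(),o["orientation"])
ci=camera_info("wrist");im=grab_frame("wrist");cv2.imwrite("pics/w20.png",im)
print(prj(ci,[(.392,.2903,.065)]))
D=down(np.pi/2-.06)
rows([((.392,.290,.15),D,.72,3),((.392,.290,.034),D,.72,4),((.392,.290,.034),D,.72,2)],start=(tool()[0],down(np.pi/2)))
E
```

```text
[0.42048605 0.2889812  0.27858862] 0.007003034135741337 [ 1.38411287e-03  1.57212274e+00 -1.89583059e-03]
[[256.79182963 138.96622494]]
9 rows: 0.02 0 0 0.043 0 -0.009 0.72; 0.04 0 0 0.086 0.001 -0.019 0.72; 0.06 0 0 0.129 0.001 -0.028 0.72; 0.06 0 0 0.158 0.001 -0.028 0.72; 0.06 0 0 0.187 0.001 -0.028 0.72; 0.06 0 0 0.216 0.001 -0.028 0.72; 0.06 0 0 0.245 0.001 -0.028 0.72; 0.06 0 0 0.245 0.001 -0.028 0.72; 0.06 0 0 0.245 0.001 -0.028 0.72
```

View pics/w20.png

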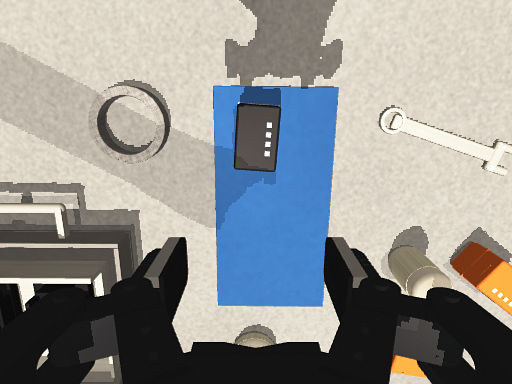

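Pack P3's top is centred at (257,138), exactly as predicted, so I'll pick it.

>>> apply_moves(series="0.02 0 0 0.043 0 -0.009 0.72; 0.04 0 0 0.086 0.001 -0.019 0.72; 0.06 0 0 0.129 0.001 -0.028 0.72; 0.06 0 0 0.158 0.001 -0.028 0.72; 0.06 0 0 0.187 0.001 -0.028 0.72; 0.06 0 0 0.216 0.001 -0.028 0.72; 0.06 0 0 0.245 0.001 -0.028 0.72; 0.06 0 0 0.245 0.001 -0.028 0.72; 0.06 0 0 0.245 0.001 -0.028 0.72; 0.06 0 0 0.245 0.001 -0.028 0; 0.06 0 0 0.245 0.001 -0.028 0; 0.06 0 0 0.245 0.001 -0.028 0", force=60)

```text
clock: 42.05
tcp_pos: [0.3925, 0.2915, 0.0353]
orientation: [0.048, 1.569, -0.047]
contact_force: [-1.1, -2.4, 6.5]
grip_width: 0.045
```

```bash
python3 - <<'E'
from plan import *
o=get_obs();print(o["tcp_pos"],o["grip_width"],o["contact_force"],o["orientation"])
D=down(np.pi/2)
rows([((.392,.29,.15),down(np.pi/2-.06),0,3),((.42,.28,.24),D,0,3),((.586,.067,.24),D,0,6)],start=(np.array([.392,.29,.036]),down(np.pi/2-.06)))
E
```

```text
[0.39247438 0.29148423 0.03530169] 0.044985107343443215 [-1.08939231 -2.36129186  6.53964688] [ 0.04805223  1.5690587  -0.04681005]
12 rows: 0 0 0 -0.038 0 0 0; 0 0 0 -0.076 0 0 0; 0 0 0 -0.114 0 0 0; -0.02 0 0 -0.144 -0.003 0.01 0; -0.04 0 0 -0.174 -0.006 0.019 0; -0.06 0 0 -0.204 -0.008 0.029 0; -0.06 0 0 -0.204 -0.042 0.058 0; -0.06 0 0 -0.204 -0.076 0.088 0; -0.06 0 0 -0.204 -0.11 0.118 0; -0.06 0 0 -0.204 -0.143 0.148 0; -0.06 0 0 -0.204 -0.177 0.177 0; -0.06 0 0 -0.204 -0.211 0.207 0
```

>>> apply_moves(series="0 0 0 -0.038 0 0 0; 0 0 0 -0.076 0 0 0; 0 0 0 -0.114 0 0 0; -0.02 0 0 -0.144 -0.003 0.01 0; -0.04 0 0 -0.174 -0.006 0.019 0; -0.06 0 0 -0.204 -0.008 0.029 0; -0.06 0 0 -0.204 -0.042 0.058 0; -0.06 0 0 -0.204 -0.076 0.088 0; -0.06 0 0 -0.204 -0.11 0.118 0; -0.06 0 0 -0.204 -0.143 0.148 0; -0.06 0 0 -0.204 -0.177 0.177 0; -0.06 0 0 -0.204 -0.211 0.207 0")

```text
clock: 43.55
tcp_pos: [0.5861, 0.0666, 0.238]
orientation: [-0.0, 1.572, -0.0]
contact_force: [0.4, 1.5, -2.7]
grip_width: 0.0448
```

>>> apply_moves(series="0 0 0 0.04 0 0 0; 0 0 0 0.08 0 0 0; 0 0 0 0.085 0 0 0; 0 0 0 0.085 0 0 0; 0 0 0 0.085 0 0 0")

```text
clock: 44.18
tcp_pos: [0.5868, 0.0687, 0.1547]
orientation: [0.0, 1.569, 0.001]
contact_force: [0.3, -0.2, -3.5]
grip_width: 0.0452
```

```bash
python3 - <<'E'
from plan import *
o=get_obs();print(o["tcp_pos"],np.abs(o["qvel"]).max(),o["orientation"],o["contact_force"])
ci=camera_info("wrist");im=grab_frame("wrist");cv2.imwrite("pics/w21.png",im)
crop(im,150,130,370,360,3,"w21c.png")
E
```

```text
[0.58675755 0.06873133 0.15473938] 0.0051961343078921265 [1.39046842e-04 1.56874872e+00 7.36433359e-04] [ 0.30119068 -0.23653928 -3.52142021]
```

View pics/w21c.png

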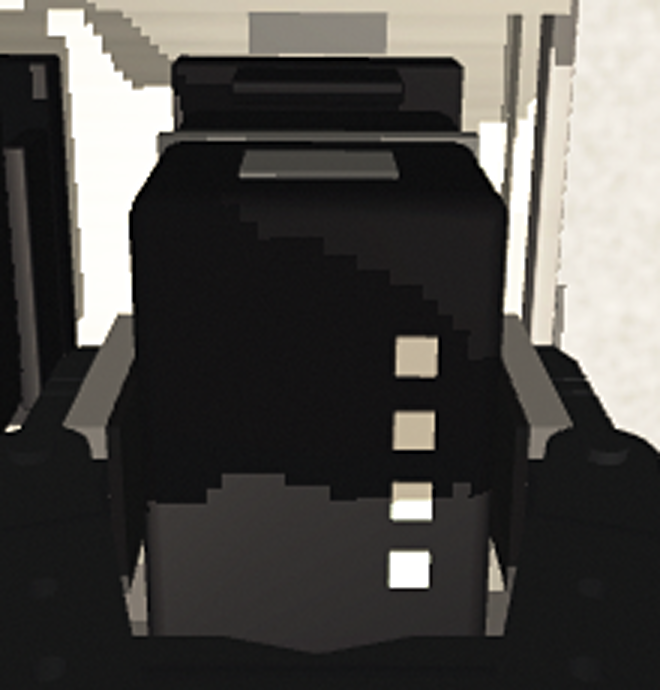

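```bash
python3 - <<'E'
from h import *
ci=camera_info("wrist")
x=unp(ci,(256,130+57.5/3-.5),.086);print(x, "tcp target",x[0]+.0438,tool()[0])
E
```

```text
[0.54839334 0.06885498 0.086     ] tcp target 0.5921933403418335 [0.58667424 0.06862901 0.15457518]
```

>>> apply_moves(series="0 0 0 0 0 0.003 0; 0 0 0 0.003 0 0.0055 0; 0 0 0 0.006 0 0.0055 0; 0 0 0 0.006 0 0.0055 0")

```text
clock: 44.72
tcp_pos: [0.5908, 0.0681, 0.1462]
orientation: [-0.0, 1.573, 0.0]
contact_force: [-0.1, -0.7, -3.2]
grip_width: 0.0453
```

```bash
python3 - <<'E'
from plan import *
o=get_obs();print(o["tcp_pos"],np.abs(o["qvel"]).max(),o["orientation"],o["contact_force"])
ci=camera_info("wrist")
im=grab_frame("wrist")
crop(im,150,130,370,360,3,"w22c.png")
E
```

```text
[0.59083103 0.06808155 0.146214  ] 0.005446863524236556 [-1.79489753e-04  1.57275063e+00  2.52431876e-04] [-0.13639506 -0.68401617 -3.19137198]
```

View pics/w22c.png

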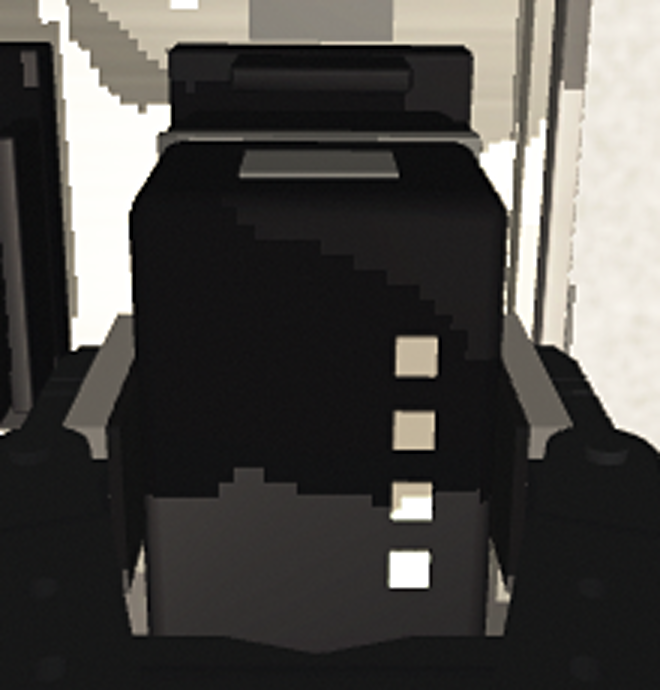

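```bash
python3 - <<'E'
from h import *
ci=camera_info("wrist");t=tool()[0]
x=unp(ci,(256,130+45.5/3-.5),.086);print(x, "tcp target",x[0]+.0438,t)
# P1 reference: same calc at its pose (shift current cam)
d=np.array([.5813,-.107,.148])-t
Rm=R.from_rotvec(ci["rvec"]).as_matrix();c=dict(ci);c["tvec"]=ci["tvec"]-Rm@d
print(unp(c,(256,130+33.5/3-.5),.086))
d=np.array([.5867,-.02,.1487])-t;c["tvec"]=ci["tvec"]-Rm@d
print(unp(c,(256,130+40.5/3-.5),.086))
E
```

```text
[0.54885879 0.06833838 0.086     ] tcp target 0.5926587897595206 [0.59094277 0.06817223 0.14640998]
[ 0.53698898 -0.10682986  0.086     ]
[ 0.54389042 -0.01982891  0.086     ]
```

>>> apply_moves(series="0 0 0 0.002 0 0.002 0; 0 0 0 0.008 0 0.002 0; 0 0 0 0.014 0 0.002 0; 0 0 0 0.018 0 0.002 0; 0 0 0 0.018 0 0.002 0")

```text
clock: 45.4
tcp_pos: [0.5928, 0.0681, 0.1282]
orientation: [-0.0, 1.573, 0.0]
contact_force: [-0.2, 0.1, -3.0]
grip_width: 0.0451
```

>>> apply_moves(series="0 0 0 0.003 0 0 0; 0 0 0 0.006 0 0 0; 0 0 0 0.008 0 -0.001 0; 0 0 0 0.009 0 -0.001 0; 0 0 0 0.01 0 -0.001 0; 0 0 0 0.01 0 -0.001 0")

```text
clock: 46.15
tcp_pos: [0.5927, 0.0683, 0.119]
orientation: [0.0, 1.571, 0.0]
contact_force: [2.0, -0.6, 4.1]
grip_width: 0.0454
```

>>> apply_moves(series="0 0 0 0 0 0 0.7; 0 0 0 0 0 0 0.7; 0 0 0 0 0 0 0.7; 0 0 0 -0.03 0 0 0.7; 0 0 0 -0.055 0 -0.001 0.3; 0 0 0 -0.055 0 -0.003 0; 0 0 0 -0.055 0 -0.003 0; 0 0 0 -0.055 0 -0.003 0; 0 0 0 -0.039 0 -0.003 0; 0 0 0 -0.032 0 -0.004 0; 0 0 0 -0.028 0 -0.004 0; 0 0 0 -0.027 0 -0.004 0")

```text
clock: 47.65
tcp_pos: [0.5904, 0.0678, 0.148]
orientation: [-0.0, 1.568, -0.001]
contact_force: [-2.0, -4.7, 22.4]
grip_width: 0.0
```

```bash
python3 - <<'E'
from plan import *
p=np.array([.5895,.068,.147])
rows([((.58,.068,.22),down(np.pi/2),.5,2),((.515,-.02,.22),down(np.pi/2),.5,3),((.515,-.02,.22),down(np.pi/2),.5,3)],start=(p,down(np.pi/2)))
E
```

```text
8 rows: 0 0 0 -0.037 0 -0.005 0.5; 0 0 0 -0.073 0 -0.01 0.5; 0 0 0 -0.073 -0.029 -0.031 0.5; 0 0 0 -0.073 -0.059 -0.053 0.5; 0 0 0 -0.073 -0.088 -0.075 0.5; 0 0 0 -0.073 -0.088 -0.075 0.5; 0 0 0 -0.073 -0.088 -0.075 0.5; 0 0 0 -0.073 -0.088 -0.075 0.5
```

>>> apply_moves(series="0 0 0 -0.037 0 -0.005 0.5; 0 0 0 -0.073 0 -0.01 0.5; 0 0 0 -0.073 -0.029 -0.031 0.5; 0 0 0 -0.073 -0.059 -0.053 0.5; 0 0 0 -0.073 -0.088 -0.075 0.5; 0 0 0 -0.073 -0.088 -0.075 0.5; 0 0 0 -0.073 -0.088 -0.075 0.5; 0 0 0 -0.073 -0.088 -0.075 0.5")

```text
clock: 48.65
tcp_pos: [0.5138, -0.0186, 0.2188]
orientation: [-0.001, 1.571, 0.002]
contact_force: [-0.0, 0.1, 0.3]
grip_width: 0.0423
```

```bash
python3 - <<'E'
from plan import *
print(tool()[0])
ci=camera_info("wrist");im=grab_frame("wrist");cv2.imwrite("pics/w23.png",im)
for x in (.499,.505,.511): print(prj(ci,[(x-.015,-.0205,.104),(x+.015,-.0205,.104)]).round(1).tolist())
E
```

```text
[ 0.51376023 -0.01859022  0.21881845]
[[253.1, 151.5], [253.1, 189.0]]
[[253.1, 159.2], [253.2, 196.3]]
[[253.1, 166.8], [253.2, 203.4]]
```

View pics/w23.png

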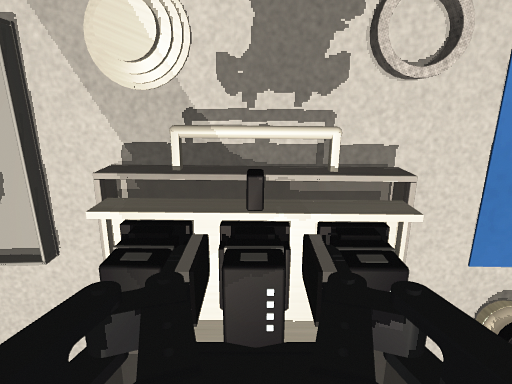

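>>> apply_moves(series="0 0 0 0.03 -0.001 -0.002 0.45; 0 0 0 0.06 -0.001 -0.002 0.45; 0 0 0 0.09 -0.001 -0.002 0.45; 0 0 0 0.12 -0.001 -0.002 0.45; 0 0 0 0.138 -0.001 -0.002 0.45; 0 0 0 0.138 -0.001 -0.002 0.45; 0 0 0 0.138 -0.001 -0.002 0; 0 0 0 0.138 -0.001 -0.002 0; 0 0 0 0.138 -0.001 -0.002 0; 0 0 0 0.138 -0.001 -0.002 0", force=60)

```text
clock: 49.95
tcp_pos: [0.5122, -0.0191, 0.0821]
orientation: [0.001, 1.569, 0.002]
contact_force: [0.5, 5.5, -0.9]
grip_width: 0.0125
```

>>> apply_moves(series="0 0 0 0 0 0.012 0; 0 0 0 0 0 0.026 0; 0 0 0 0 0 0.042 0; 0 0 0 0 0 0.058 0; 0 0 0 0 0 0.074 0; 0 0 0 0 0 0.09 0; 0 0 0 0 0 0.105 0; 0 0 0 0 0 0.116 0; 0 0 0 0 0 0.122 0; 0 0 0 0 0 0.122 0")

```text
clock: 51.2
tcp_pos: [0.6353, -0.02, 0.0822]
orientation: [0.001, 1.568, 0.001]
contact_force: [2.8, 3.1, 5.5]
grip_width: 0.0126
```

>>> apply_moves(series="0 0 0 0 0 0.002 0; 0 0 0 0 0 0.004 0; 0 0 0 0 0 0.005 0; 0 0 0 0 0 0.005 0")

```text
clock: 51.7
tcp_pos: [0.6388, -0.0201, 0.0821]
orientation: [0.0, 1.57, 0.001]
contact_force: [-1.8, 4.6, 8.2]
grip_width: 0.0124
```

>>> apply_moves(series="0 0 0 0 0 0.002 0; 0 0 0 0 0 0.004 0; 0 0 0 0 0 0.005 0; 0 0 0 0 0 0.005 0")

```text
clock: 52.2
tcp_pos: [0.6388, -0.0201, 0.0821]
orientation: [-0.002, 1.58, -0.001]
contact_force: [-19.6, 1.8, 23.6]
grip_width: 0.0127
```

>>> apply_moves(series="0 0 0 0 0 -0.004 0; 0 0 0 0 0 -0.004 0.45; 0 0 0 0 0 -0.004 0.45; 0 0 0 0 0 -0.004 0.45; 0 0 0 -0.03 0 -0.004 0.45; 0 0 0 -0.08 0 -0.004 0.45; 0 0 0 -0.12 0 -0.004 0.45; 0 0 0 -0.12 0 -0.004 0.45")

```text
clock: 53.2
tcp_pos: [0.6413, -0.0204, 0.2042]
orientation: [0.0, 1.566, 0.0]
contact_force: [0.9, 0.1, -0.7]
grip_width: 0.0385
```

```bash
python3 - <<'E'
from plan import *
print(tool()[0],get_obs()["grip_width"])
im=grab_frame("wrist");cv2.imwrite("pics/w24.png",im)
rows([((.475,-.02,.22),down(0),.3,11)],start=(tool()[0],down(np.pi/2)))
E
```

```text
[ 0.64131172 -0.02039135  0.20421321] 0.038543521201801344
11 rows: 0.143 0 0 -0.002 0 -0.015 0.3; 0.286 0 0 -0.003 0 -0.03 0.3; 0.428 0 0 -0.005 0 -0.045 0.3; 0.571 0 0 -0.007 0 -0.06 0.3; 0.714 0 0 -0.008 0 -0.075 0.3; 0.857 0 0 -0.01 0.001 -0.09 0.3; 1 0 0 -0.012 0.001 -0.105 0.3; 1.142 0 0 -0.013 0.001 -0.12 0.3; 1.285 0 0 -0.015 0.001 -0.135 0.3; 1.428 0 0 -0.016 0.001 -0.15 0.3; 1.571 0 0 -0.018 0.001 -0.165 0.3
```

View pics/w24.png

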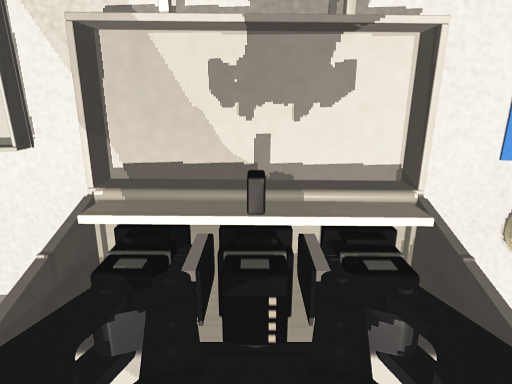

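```bash
python3 - <<'E'
from h import *
ci=camera_info("wrist");t=tool()[0];Rm=R.from_rotvec(ci["rvec"]).as_matrix()
crop(cv2.imread("pics/w24.png"),220,160,300,240,7,"a.png");crop(cv2.imread("pics/w6.png"),220,160,300,240,7,"b.png")
a=cv2.imread("pics/a.png");b=cv2.imread("pics/b.png");cv2.imwrite("pics/ab24.png",cv2.resize(np.hstack([b,a]),(800,400)))
print(unp(ci,(200,224),.108))
d=np.array([.6374,-.0212,.1981])-t;c=dict(ci);c["tvec"]=ci["tvec"]-Rm@d
print(unp(c,(200,234),.108))
E
```

```text
[ 0.66208253 -0.06295385  0.108     ]
[ 0.66599916 -0.06289289  0.108     ]
```

View pics/ab24.png

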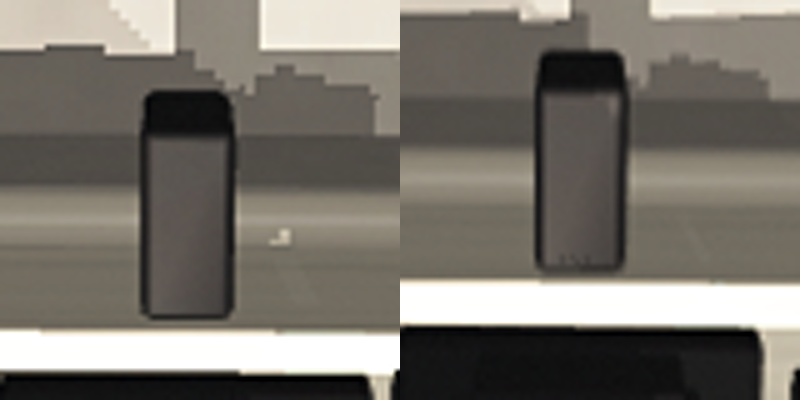

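>>> apply_moves(series="0 0 0 0 0 -0.03 0; 0 0 0 0.02 0 -0.048 0; 0 0 0 0.06 0 -0.048 0; 0 0 0 0.1 0 -0.048 0; 0 0 0 0.112 0 -0.048 0; 0 0 0 0.112 0 -0.04 0; 0 0 0 0.112 0 -0.032 0; 0 0 0 0.112 0 -0.028 0; 0 0 0 0.112 0 -0.026 0; 0 0 0 0.112 0 -0.026 0")

```text
clock: 54.5
tcp_pos: [0.6133, -0.0209, 0.089]
orientation: [-0.0, 1.571, 0.0]
contact_force: [-0.3, 0.3, -0.6]
grip_width: 0.0002
```

>>> apply_moves(series="0 0 0 0 0 0.002 0; 0 0 0 0 0 0.004 0; 0 0 0 0 0 0.006 0; 0 0 0 0 0 0.006 0")

```text
clock: 55.0
tcp_pos: [0.6191, -0.0209, 0.0886]
orientation: [-0.0, 1.572, 0.0]
contact_force: [0.2, -0.9, 0.1]
grip_width: -0.0003
```

>>> apply_moves(series="0 0 0 0 0 0.002 0; 0 0 0 0 0 0.004 0; 0 0 0 0 0 0.006 0; 0 0 0 0 0 0.006 0")

```text
clock: 55.5
tcp_pos: [0.6192, -0.0209, 0.088]
orientation: [-0.003, 1.584, -0.001]
contact_force: [-19.9, -1.5, 15.2]
grip_width: -0.0004
```

>>> apply_moves(series="0 0 0 0 0 -0.02 0; 0 0 0 -0.06 0 -0.03 0.3; 0 0 0 -0.12 0 -0.04 0.3; 0.15 0 0 -0.13 0 -0.06 0.3; 0.31 0 0 -0.13 0 -0.08 0.3; 0.47 0 0 -0.13 0 -0.1 0.3; 0.63 0 0 -0.13 0 -0.12 0.3; 0.79 0 0 -0.13 0 -0.14 0.3; 0.95 0 0 -0.13 0 -0.15 0.3; 1.11 0 0 -0.13 0 -0.15 0.3; 1.27 0 0 -0.13 0 -0.15 0.3; 1.43 0 0 -0.13 0 -0.15 0.3")

```text
clock: 57.0
tcp_pos: [0.4754, -0.0207, 0.219]
orientation: [1.108, 1.271, -1.109]
contact_force: [0.1, 0.0, 0.1]
grip_width: 0.0256
```

```bash
python3 - <<'E'
from plan import *
print(tool()[0],tool()[1].as_matrix().round(3).tolist())
rows([((.475,-.02,.15),down(0),.3,3),((.475,-.02,.15),down(0),.3,3)])
E
```

```text
[ 0.47541165 -0.02072808  0.21902239] [[-0.0, 0.991, 0.136], [-0.0, 0.136, -0.991], [-1.0, -0.0, 0.0]]
6 rows: 0.045 0 0 0.023 0 0 0.3; 0.091 0 0 0.046 0 -0.001 0.3; 0.136 0 0 0.069 0 -0.001 0.3; 0.136 0 0 0.069 0 -0.001 0.3; 0.136 0 0 0.069 0 -0.001 0.3; 0.136 0 0 0.069 0 -0.001 0.3
```

>>> apply_moves(series="0.045 0 0 0.023 0 0 0.3; 0.091 0 0 0.046 0 0 0.3; 0.136 0 0 0.069 0 0 0.3; 0.136 0 0 0.069 0 0 0.3; 0.136 0 0 0.069 0 0 0.3; 0.136 0 0 0.069 0 0 0.3")

```text
clock: 57.75
tcp_pos: [0.476, -0.0208, 0.1508]
orientation: [1.206, 1.211, -1.205]
contact_force: [0.6, -0.2, -0.1]
grip_width: 0.0255
```

```bash
python3 - <<'E'
from plan import *
print(tool()[0])
im=grab_frame("wrist");cv2.imwrite("pics/w25.png",im)
E
```

```text
[ 0.47596173 -0.02079568  0.15083324]
```

View pics/w25.png

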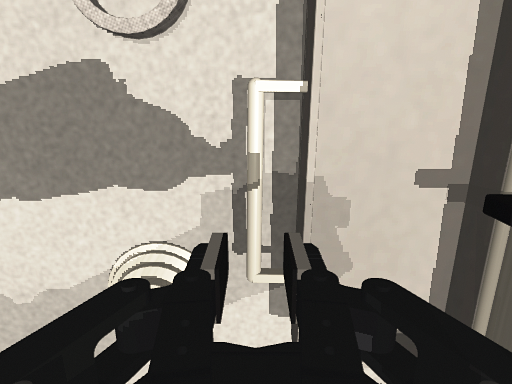

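>>> apply_moves(series="0 0 0 0.04 0 0 0.3; 0 0 0 0.08 -0.001 0 0.3; 0 0 0 0.105 -0.001 0 0.3; 0 0 0 0.118 -0.001 0 0.3; 0 0 0 0.118 -0.001 0 0.3; 0 0 0 0.118 -0.001 0 0; 0 0 0 0.118 -0.001 0 0; 0 0 0 0.118 -0.001 0 0", force=40)

```text
clock: 58.8
tcp_pos: [0.4752, -0.0208, 0.0328]
orientation: [1.206, 1.21, -1.205]
contact_force: [0.9, -1.2, 6.7]
grip_width: 0.0104
```

```bash
python3 - <<'E'
from arc import *
# refit hinge: bar TCP shut (.6836) down (.4755): use hx s.t. mean
hx=(.6836-.0334+.4750+.181)/2;print(hx)
def seg(a0,a1,n):
    print("; ".join("0 0 0 %.3f %.3f 0 0"%(-(bar(a)-bar(a0))[2],(bar(a)-bar(a0))[0]) for a in np.linspace(a0,a1,n+1)[1:]))
seg(1.87,1.3,8);seg(1.3,.6,9);seg(.6,0,8)
E
```

```text
0.6531
0 0 0 -0.013 -0.001 0 0; 0 0 0 -0.026 -0.001 0 0; 0 0 0 -0.039 -0.000 0 0; 0 0 0 -0.052 0.001 0 0; 0 0 0 -0.064 0.004 0 0; 0 0 0 -0.077 0.008 0 0; 0 0 0 -0.089 0.012 0 0; 0 0 0 -0.101 0.017 0 0
0 0 0 -0.012 0.007 0 0; 0 0 0 -0.024 0.014 0 0; 0 0 0 -0.036 0.023 0 0; 0 0 0 -0.046 0.032 0 0; 0 0 0 -0.056 0.043 0 0; 0 0 0 -0.065 0.054 0 0; 0 0 0 -0.073 0.065 0 0; 0 0 0 -0.080 0.077 0 0; 0 0 0 -0.087 0.090 0 0
0 0 0 -0.005 0.013 0 0; 0 0 0 -0.009 0.026 0 0; 0 0 0 -0.012 0.039 0 0; 0 0 0 -0.014 0.053 0 0; 0 0 0 -0.015 0.066 0 0; 0 0 0 -0.015 0.080 0 0; 0 0 0 -0.014 0.093 0 0; 0 0 0 -0.012 0.107 0 0
```

>>> apply_moves(series="0 0 0 -0.013 -0.001 0 0; 0 0 0 -0.026 -0.001 0 0; 0 0 0 -0.039 0 0 0; 0 0 0 -0.052 0.001 0 0; 0 0 0 -0.064 0.004 0 0; 0 0 0 -0.077 0.008 0 0; 0 0 0 -0.089 0.012 0 0; 0 0 0 -0.101 0.017 0 0")

```text
clock: 59.8
tcp_pos: [0.4906, -0.0209, 0.1332]
orientation: [1.204, 1.213, -1.207]
contact_force: [3.9, -0.6, -9.2]
grip_width: 0.0099
```

>>> apply_moves(series="0 0 0 -0.012 0.007 0 0; 0 0 0 -0.024 0.014 0 0; 0 0 0 -0.036 0.023 0 0; 0 0 0 -0.046 0.032 0 0; 0 0 0 -0.056 0.043 0 0; 0 0 0 -0.065 0.054 0 0; 0 0 0 -0.073 0.065 0 0; 0 0 0 -0.080 0.077 0 0; 0 0 0 -0.087 0.090 0 0")

```text
clock: 60.92
tcp_pos: [0.5791, -0.0215, 0.2231]
orientation: [1.2, 1.213, -1.213]
contact_force: [-15.4, -4.1, 20.4]
grip_width: 0.0102
```

>>> apply_moves(series="0 0 0 -0.006 0.012 0 0; 0 0 0 -0.010 0.025 0 0; 0 0 0 -0.013 0.038 0 0; 0 0 0 -0.015 0.052 0 0; 0 0 0 -0.016 0.065 0 0; 0 0 0 -0.015 0.078 0 0; 0 0 0 -0.014 0.091 0 0; 0 0 0 -0.012 0.1 0 0")

```text
clock: 61.92
tcp_pos: [0.6833, -0.0223, 0.2349]
orientation: [1.207, 1.206, -1.207]
contact_force: [-3.1, -5.2, 11.9]
grip_width: 0.01
```

>>> apply_moves(series="0 0 0 0.001 0.002 0 0; 0 0 0 0.001 0.004 0 0; 0 0 0 0.001 0.004 0 0")

```text
clock: 62.3
tcp_pos: [0.6873, -0.0224, 0.2343]
orientation: [1.207, 1.205, -1.206]
contact_force: [-1.6, -2.9, 9.4]
grip_width: 0.0099
```

>>> apply_moves(series="0 0 0 0.001 0.002 0 0; 0 0 0 0.001 0.004 0 0; 0 0 0 0.001 0.004 0 0")

```text
clock: 62.68
tcp_pos: [0.6897, -0.0223, 0.2335]
orientation: [1.205, 1.208, -1.209]
contact_force: [-9.8, -5.7, 14.8]
grip_width: 0.0102
```

```bash
python3 - <<'E'
from h import *
cv2.imwrite("pics/w26.png",grab_frame("wrist"))
cv2.imwrite("pics/s26.png",cv2.resize(grab_frame("side")[140:320,180:440],None,fx=3,fy=3))
E
```

```text
(no output)
```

View pics/w26.png

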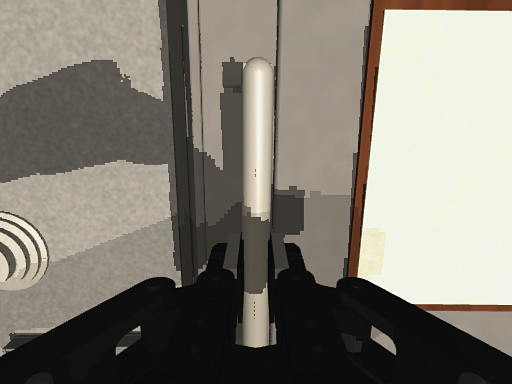

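View pics/s26.png

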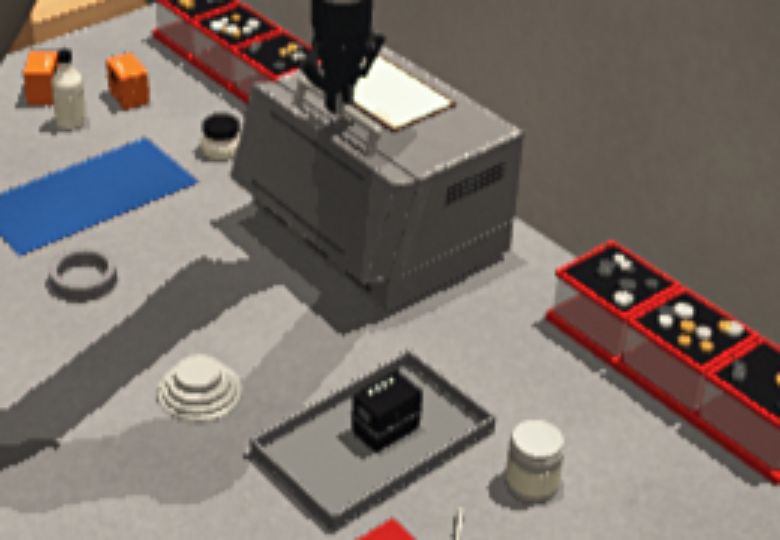

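>>> apply_moves(series="0 0 0 0.001 0.002 0 0; 0 0 0 0.001 0.004 0 0; 0 0 0 0.001 0.004 0 0")

```text
clock: 63.15
tcp_pos: [0.6898, -0.0224, 0.2335]
orientation: [1.199, 1.212, -1.216]
contact_force: [-27.2, -6.6, 27.9]
grip_width: 0.0106
```

>>> apply_moves(series="0 0 0 -0.001 -0.004 0 0; 0 0 0 -0.001 -0.005 0 0.35; 0 0 0 -0.001 -0.005 0 0.35; 0 0 0 -0.001 -0.005 0 0.35; 0 0 0 -0.03 -0.005 0 0.35; 0 0 0 -0.08 -0.005 0 0.35; 0 0 0 -0.13 -0.02 0 0.35; 0 0 0 -0.17 -0.06 0 0.35; 0 0 0 -0.17 -0.1 0 0.35; 0 0 0 -0.17 -0.1 0 0.35; 0 0 0 -0.17 -0.1 0 0.35")

```text
clock: 64.53
tcp_pos: [0.5939, -0.0206, 0.3986]
orientation: [1.205, 1.212, -1.206]
contact_force: [0.5, 0.2, -0.4]
grip_width: 0.0299
```

```bash
python3 - <<'E'
from h import *
print(tool()[0],get_obs()["contact_force"])
ci=camera_info("wrist");im=grab_frame("wrist");cv2.imwrite("pics/w27.png",im)
cv2.imwrite("pics/t27.png",grab_frame("top"))
hx=.0334
for h in (.650,.653,.656): print(h,prj(ci,[(h+hx,.054,.243),(h+hx,-.095,.243),(h+.043,-.1698,.206)]).round(1).tolist())
E
```

```text
[ 0.59389646 -0.02055259  0.39855656] [ 0.52521427  0.22392837 -0.37342267]
0.65 [[361.9, 91.3], [348.3, 251.5], [343.0, 297.6]]
0.653 [[365.4, 91.3], [351.4, 251.5], [345.6, 297.6]]
0.656 [[368.9, 91.3], [354.5, 251.5], [348.3, 297.6]]
```

View pics/w27.png

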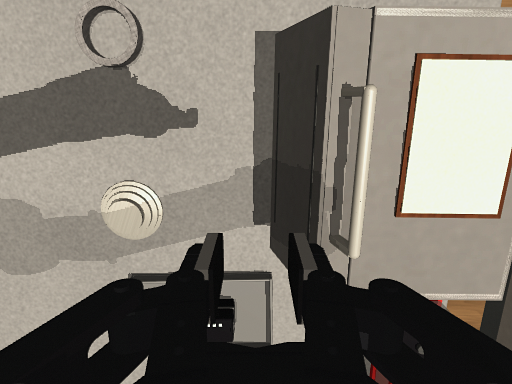

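View pics/t27.png

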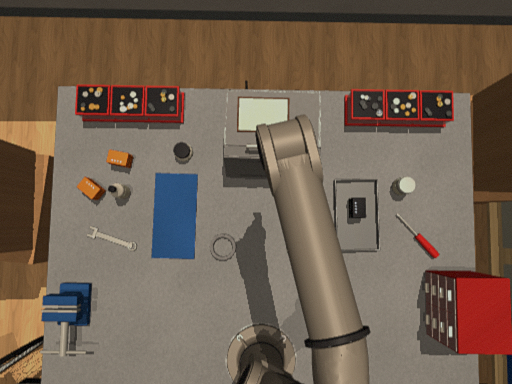

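```bash
python3 -c "
from bench import *
print(hand_in())"
```

```text
the job is handed in; nothing more can be done
None
```

The battery changeover is done and handed in at about 65 s of the 210 s allowed.

**What I did**
- I pulled the flap down to its stop and drew the tray out to its stop, 140 mm.
- Only the left bay (bay0) held a charged pack. It now stands upright in the crate.
- The three flat packs from the mat went one into each bay.
- I then slid the tray back in and pushed the flap up shut.

**Last checks**
- **Packs home:** I pressed each flat pack from above with closed fingers. Each top stopped at 148 mm, the fully-home height, under 11 to 22 N.
- **Tray in:** a final 20 N push on the tab did not move it.
- **Flap shut:** it stopped under a 27 N push, and the pictures show it flush with the roof with no gap.
- **Rest of the bench:** in the last top view the mat is empty, the charged pack is upright in the crate, and the other objects are where they were.

**What disagreed**
- **Tray creep:** pressing the first two packs home pushed the tray about 11 mm back in. I measured the shift and corrected for it before placing the second and third packs.
- **Flap bar at the start:** the bar sat about 6 mm further forward than it does now shut, with a thin dark gap at the roof. The flap may have been slightly ajar when the run began.

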